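# Clamp a row of band blocks in the display rack

### The job

Load the display rack for the day: loosen the clamp knob, slide the stop back, and stand every watch-band block from the slab upright on the rack in one neat row along its middle, side by side from the fixed end plate, all buckles to the front. Then slide the stop up snug so that no gaps remain between end plate, blocks and stop, and turn the knob fully tight again to lock it. Leave the wrench, the pocket mirror and the tin tray where they are.

Things in the scene. Friction and masses are not known exactly. Their poses are not given: they have to be found in the camera images.
- rack: fixed rosewood display rack: plinth 140 deep (x), 400 long (y), 12 high; a fixed end plate (60 deep, 12 thick, 46 above the plinth) at its -y end, a sliding stop with a clamp knob towards +y. Origin: on the slab, mid-depth, 180 mm in +y from the end plate's inner face. -x is the front, y along the row, z up. Turned up to 0.15 rad.
- row_end (a point): where the row begins: on the plinth's top (12 mm above the slab), mid-depth, at the foot of the end plate's inner face. Axes as the rack's: the row grows along +y. A first block touching the end plate has its origin 20 mm along +y from here.
- stop (a joint): position of the sliding stop along the rack's +y: the clear gap in metres between the end plate and the stop's face, 0 to 0.27. It glides with 1.5 N when the knob is loose and is held fast by the clamp when tight.
- stop_face (a point): on the plinth's top, mid-depth, at the foot of the stop's face, a brass plate 60 deep, 46 high, 8 thick; axes as the rack's. Blocks go on its -y side. Behind it (+y 8 to 98 mm) is a steel saddle 158 deep, 18 high, with a post of 16 mm radius up to 60 mm above the plinth that carries the knob.
- knob (a joint): angle of the clamp knob in rad, 0 (fully loose) to 1.35 (fully tight); it grows as the knob turns clockwise seen from above. The clamp bites from about 0.75 and holds firmly from 1.1 on. At 0 the bar of the knob lies across the rack (along the rack's x).
- knob_grip (a point): point to grip on the clamp knob, an upright black bar 46 long (this point's x, turns with the knob), 12 thick (y), 36 high. On the turning axis, 53 mm in +y behind the stop's face, 86 mm above the plinth's top, 14 mm below the bar's top, 22 mm above the hub disc (28 in diameter). Fingers close along the point's y.
- block1: rosewood display block, arch-shaped, with an amber resin watch band over it: 48 deep (x) by 40 wide (y) by 66 high; heavy brass foot 14 high, straight sides up to 42, round arch above; 150 g. Origin: centre of the underside; z up; -x is the front, with the steel buckle low on it; y runs across the 40 mm width. One of up to five alike (3 to 5 are present).
- block2: rosewood display block, arch-shaped, with an amber resin watch band over it: 48 deep (x) by 40 wide (y) by 66 high; heavy brass foot 14 high, straight sides up to 42, round arch above; 150 g. Origin: centre of the underside; z up; -x is the front, with the steel buckle low on it; y runs across the 40 mm width. One of up to five alike (3 to 5 are present).
- block3: rosewood display block, arch-shaped, with an amber resin watch band over it: 48 deep (x) by 40 wide (y) by 66 high; heavy brass foot 14 high, straight sides up to 42, round arch above; 150 g. Origin: centre of the underside; z up; -x is the front, with the steel buckle low on it; y runs across the 40 mm width. One of up to five alike (3 to 5 are present).
- block4: rosewood display block, arch-shaped, with an amber resin watch band over it: 48 deep (x) by 40 wide (y) by 66 high; heavy brass foot 14 high, straight sides up to 42, round arch above; 150 g. Origin: centre of the underside; z up; -x is the front, with the steel buckle low on it; y runs across the 40 mm width. One of up to five alike (3 to 5 are present).
- block5: rosewood display block, arch-shaped, with an amber resin watch band over it: 48 deep (x) by 40 wide (y) by 66 high; heavy brass foot 14 high, straight sides up to 42, round arch above; 150 g. Origin: centre of the underside; z up; -x is the front, with the steel buckle low on it; y runs across the 40 mm width. One of up to five alike (3 to 5 are present).
- wrench: bystander: steel case-back wrench 160 long lying on the slab; origin under its middle. Leave alone.
- mirror: bystander: round chrome pocket mirror, 72 in diameter, 9 thick, lying flat; origin at the centre of its underside. Leave alone.
- tray: bystander: shallow tin tray 120 by 170 by 18 high; origin at the centre of its underside. Leave alone.
Not all that is in view belongs to the job. Leave any purple look-alike of the block2 alone. Leave any blue or purple look-alike of the block1 alone.

How it is judged:
By the outcome, as a careful person would: the job done as asked, in the order asked, and still so for the second after the job is handed in, with the robot touching nothing.
Of block1, block2, block3, block4, block5 only 3 to 5 are there at a start; the rules pass over those that are not, and their reading is None.
At some moment in a run one of block1, block2, block3, block4, block5 may be knocked a few centimetres aside while the robot is not near it.
It also fails if it takes over 210 s, if anything falls off the work surface, if the arm or the gripper's body presses on something with over 40 N, if the wrist force passes 120 N, or if a joint passes its speed limit or range.

### The arm

A 6-joint arm with a two-finger parallel gripper is mounted at the origin on the work surface. World frame = base frame: x ahead of the robot, y to its left, z up, the work surface at z = 0. Lengths are in m, angles in degrees, forces in N, time in s.
With the tool pointing down it reaches from about 0.25 to 0.725 m from the base axis. Payload 9.7 kg.
Tool frame: the origin (TCP) lies midway between the tips of the shut fingers; the grasp point (between the pads) lies 19 mm behind it; z points along the fingers, y is the direction in which the jaws open and shut (so a half turn about z gives the same grasp; the last joint's range is limited). The gripper opens to 85 mm and grips with 20 to 120 N. Pads are 22 mm wide; open, the fingers measure 114 mm over their backs; the gripper's body (76 mm by 85 mm) begins 54 mm behind the grasp point. The pads swing forward as they close: fully open they stand 13 mm farther back than shut.
Start: joints at [71.391, 4.979, 10.078, 95.1, 0, 90], TCP at [0.176, 0.521, 0.231] pointing down, gripper open.
Joint ranges: [-179.16, 179.16], [-48.56, 103.87], [-65.8, 70.77], [-126.05, 130.52], [-82.76, 87.17], [-180, 180]. Speed limits (degrees/s): [127.2, 127.2, 147.25, 180, 180, 180].

### API

Orientations are given as [roll, pitch, yaw] about the fixed x, y, z axes, in that order (R = Rz(yaw) Ry(pitch) Rx(roll)).
In Python, from workcell import bot, camera, recognise gives the robot as it stands. The module is installed in compiled form; this text tells all that it offers.
- The arm moves only by the tool apply_moves, never from a script. Its argument "targets" is one flat list of numbers, 7 for each row, row after row: the shift along the world's x, y, z in units of 30 mm (1.0 is 30 mm), then the turn, a rotation vector about the world's x, y, z in units of 6 degrees (1.0 is 6 degrees), then the opening, from 0 (shut) to 1 (fully open). A call has 1 to 5 rows; each row is the pose to reach, as a shift and turn from the pose commanded when the call began; what a row does not reach only later rows make up. A row lasts 1/10 s, in which the tool goes at most 50 mm and 8.59 degrees, less where a joint would pass 70% of its speed; a pose out of reach is approached as far as the arm can. A call with a gripper value outside its range is refused whole. The fingers move at their own pace and stop on an object; "newtons" is the grip in N (left out, the last holds). Time passes only in rows, so rows that repeat a pose let the fingers close. It gives the time, the measured TCP pose, the force and the opening at its end, in the units of the state.
- bot.get_obs(): the state, without advancing time (a new reading comes with each control period).
- camera(name): name is "scene" or "top"; returns a dict with "img" (400x640x3 uint8, red, green, blue), "intrinsics" (3x3 intrinsics, pixels), "origin" and "rotation" of the camera in the world. Camera axes: x right, y up, looking along -z (the intrinsics and any distortion apply to the point x, -y, -z); pixel columns grow to the right and rows downward; lengths in m; the calibration is good to about 2 mm. A picture is of the moment at which its call begins. There is no depth.
- bot.job_done(): hands the job in, once; it reports no verdict.
Trained networks look in the newest picture that a camera, given by its name, has taken for a name from the list of things; names that differ only in an ending like _2 or _b are one class to them, and where a whole thing is asked for, a point or a joint stands for the part that bears it (a point fixed in the world has none). Each returns a list of dicts, best first, with "conf" (0 to 1); they miss things now and then, are a little off and sometimes report something else, mostly with a low value. They report only what shows in the picture. A call takes as long as a camera call. They do not tell look-alikes from the thing itself.
- recognise(query, camera): "box" ([left, top, right, bottom] in pixels, round what is visible of it).
The state is a dict: "time": time; "q": joint angles; "qd": joint speeds; "joint_efforts": joint torques, N m; "ee_pos": TCP position; "tcp_rot": TCP orientation; "wrist_force": force on the tool from outside, world axes, zero at the start; "torque": the same for the moment, N m; "opening": finger opening in m.
Only numpy, scipy, OpenCV 4.12 (cv2) and the standard library are available. Lean on these libraries where they do the work, as an engineer would, in place of code of your own. Each camera call takes 0.05 s, during which the arm holds its last target.

## Working session

There is one attempt and no reset: what is moved stays moved. The work goes in short steps, Python scripts to look and compute and a tool call to move; the robot and the scene stay as the last step left them, time stands still between calls to the robot, and variables do not carry over. Pictures are saved under pics/ and viewed, and the job is handed in when it is done.

Besides the shell and the picture viewer there is one more tool, called after "Call:" as name(argument=value, ...) on one line, values as JSON. apply_moves: Moves the arm, as the interface text tells. Its arguments: {"type":"object","properties":{"targets":{"type":"array"},"newtons":{"type":"number"}},"required":["targets"]}

```bash
mkdir -p pics; cat > h.py <<'E'
import numpy as np, cv2
from workcell import bot, camera, recognise
def snap(n,f=None):
    c=camera(n)
    if f: cv2.imwrite('pics/'+f,c['img'][:,:,::-1])
    return c
def ray(c,px):
    K=np.array(c['intrinsics']);R=np.array(c['rotation'])
    v=np.linalg.inv(K)@np.array([px[0],px[1],1.])
    return np.array(c['origin']),R@np.array([v[0],-v[1],-v[2]])
def atz(c,px,z):
    o,d=ray(c,px);return o+d*(z-o[2])/d[2]
def proj(c,P):
    K=np.array(c['intrinsics']);R=np.array(c['rotation'])
    v=(np.atleast_2d(P)-np.array(c['origin']))@R
    p=np.c_[v[:,0],-v[:,1],-v[:,2]]@K.T
    return p[:,:2]/p[:,2:]
E
python3 - <<'E'
from h import *
np.set_printoptions(precision=3,suppress=True)
for n in ['scene','top']:
    c=snap(n,n+'0.png');print(n,{k:v for k,v in c.items() if k!='img'})
    for q in ['block1','knob','stop','rack','wrench','mirror','tray']:
        for d in recognise(q,n): print(q,np.round(d['box']),round(d['conf'],2))
o=bot.get_obs();print(o)
E
```

```text
scene {'intrinsics': array([[459.54 ,   0.   , 321.93 ],
       [  0.   , 459.54 , 203.462],
       [  0.   ,   0.   ,   1.   ]]), 'origin': array([1.106, 0.715, 1.085]), 'rotation': array([ 42.634,   0.813, 137.537])}
block1 [388. 226. 407. 251.] 0.94
block1 [429. 225. 445. 248.] 0.92
block1 [291. 169. 312. 192.] 0.82
block1 [458. 249. 485. 274.] 0.81
block1 [317. 186. 335. 211.] 0.76
block1 [380. 249. 406. 279.] 0.75
block1 [352. 221. 371. 250.] 0.73
block1 [269. 145. 284. 169.] 0.51
knob [263. 200. 276. 215.] 0.67
stop [245. 202. 301. 248.] 0.86
rack [236. 189. 344. 307.] 0.56
wrench [234. 188. 346. 309.] 0.64
wrench [197. 163. 234. 182.] 0.59
wrench [244. 203. 307. 248.] 0.49
mirror [366. 303. 393. 327.] 0.6
tray [416. 274. 499. 343.] 0.86
top {'intrinsics': array([[463.079,   0.   , 317.879],
       [  0.   , 463.079, 197.353],
       [  0.   ,   0.   ,   1.   ]]), 'origin': array([0.293, 0.044, 1.561]), 'rotation': array([  8.08 ,  -0.163, -88.747])}
block1 [360. 213. 384. 232.] 0.75
block1 [189. 248. 202. 266.] 0.75
block1 [402. 214. 423. 232.] 0.73
block1 [278. 204. 294. 222.] 0.71
block1 [234. 200. 252. 216.] 0.57
block1 [256. 228. 271. 245.] 0.55
block1 [223. 248. 245. 266.] 0.51
block1 [327. 211. 341. 229.] 0.48
stop [331. 144. 368. 192.] 0.75
stop [402. 215. 423. 233.] 0.17
rack [263. 135. 383. 194.] 0.83
rack [330. 147. 366. 194.] 0.75
rack [342. 156. 360. 170.] 0.29
wrench [439. 157. 458. 198.] 0.7
mirror [214. 162. 235. 183.] 0.58
tray [162. 198. 212. 236.] 0.68
{'time': 0.8, 'q': array([71.39 ,  4.979, 10.078, 95.099, -0.001, 90.   ]), 'qd': array([ 0.02 , -0.081, -0.018, -0.009, -0.054,  0.04 ]), 'joint_efforts': array([  0.   , -52.005,  46.484,   0.002,  -0.   ,  -0.   ]), 'ee_pos': array([0.176, 0.521, 0.231]), 'tcp_rot': array([-180.   ,    0.001,  161.39 ]), 'wrist_force': array([ 0.809, -1.415, -0.547]), 'torque': array([-0.023,  0.006,  0.034]), 'opening': 0.0854965943199197}
```

```bash
sed -i 's/^import.*/&\nfrom scipy.spatial.transform import Rotation as Ro/; s/R=np.array(c\[.rotation.\])/R=Ro.from_euler("xyz",c["rotation"],degrees=True).as_matrix()/' h.py
cat >> h.py <<'E'
def crop(src,dst,x0,y0,x1,y1,s):
    im=cv2.imread('pics/'+src)[y0:y1,x0:x1]
    cv2.imwrite('pics/'+dst,cv2.resize(im,None,fx=s,fy=s,interpolation=cv2.INTER_CUBIC))
E
python3 - <<'E'
from h import *
crop('scene0.png','s0a.png',190,130,510,350,2.5)
crop('top0.png','t0a.png',150,120,470,280,2.5)
E
```

```text
(no output)
```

View pics/s0a.png

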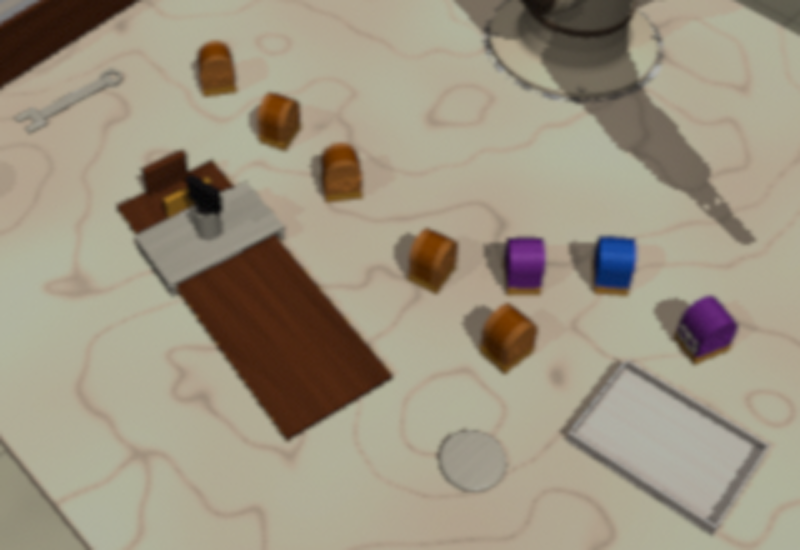

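View pics/t0a.png

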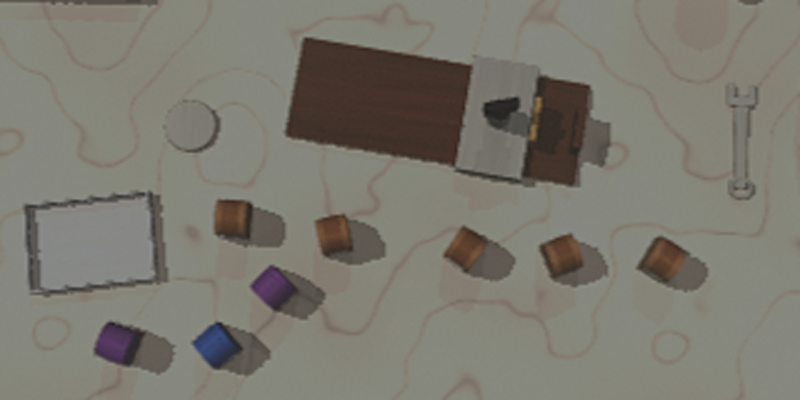

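```bash
cat >> h.py <<'E'
from scipy.optimize import minimize
t=np.linspace(0,np.pi,9)
_prof=np.r_[[[-.024,0],[.024,0]],np.c_[.024*np.cos(t),.042+.024*np.sin(t)]]
BLK=np.array([[x,y,z] for x,z in _prof for y in(-.02,.02)])
def tf(P,x,y,yaw,z=0):
    return P@Ro.from_euler('z',yaw,degrees=True).as_matrix().T+[x,y,z]
def amber(img):
    h=cv2.cvtColor(img,cv2.COLOR_RGB2HSV)
    return ((h[...,0]>=4)&(h[...,0]<=18)&(h[...,1]>130)&(h[...,2]>50)).astype(np.uint8)
S=8
def sil(c,P,box):
    p=((proj(c,P)+.5-[box[0],box[1]])*S).astype(np.float32)
    h=cv2.convexHull(p)
    m=np.zeros(((box[3]-box[1])*S,(box[2]-box[0])*S),np.uint8)
    cv2.fillConvexPoly(m,np.round(h).astype(np.int32),1)
    return cv2.resize(m.astype(np.float32),None,fx=1/S,fy=1/S,interpolation=cv2.INTER_AREA)
def fit(views,x,y,z0=0,yaws=range(0,180,15)):
    """views: list of (cam, soft mask)"""
    def cost(v,ret=False):
        s=0
        for c,m in views:
            q=proj(c,tf(BLK,x,y,0,z0));b=[int(q[:,0].min()-14),int(q[:,1].min()-14),int(q[:,0].max()+15),int(q[:,1].max()+15)]
            if b[0]<0 or b[1]<0: return 9
            mm=m[b[1]:b[3],b[0]:b[2]]
            a=sil(c,tf(BLK,v[0]/100,v[1]/100,v[2]*10,z0),b)
            s+=np.abs(a-mm).sum()/max(a.sum(),1)
        return s/len(views)
    best=None
    for yw in yaws:
        r=minimize(cost,[x*100,y*100,yw/10],method='Nelder-Mead',options=dict(initial_simplex=np.array([x*100,y*100,yw/10])+np.array([[0,0,0],[1.,0,0],[0,1.,0],[0,0,1.]]),maxiter=120))
        if best is None or r.fun<best.fun: best=r
    return best.x[0]/100,best.x[1]/100,best.x[2]*10,best.fun
E
python3 - <<'E'
from h import *
np.set_printoptions(precision=3,suppress=True)
cs={n:snap(n) for n in ['scene','top']}
ms={n:amber(cs[n]['img']) for n in cs}
for n in cs: cv2.imwrite('pics/m_%s.png'%n,ms[n]*255)
for d in recognise('block1','top'):
    b=d['box'];u=[int((b[0]+b[2])/2),int((b[1]+b[3])/2)]
    print(np.round(b),cv2.cvtColor(cs['top']['img'],cv2.COLOR_RGB2HSV)[u[1],u[0]], atz(cs['top'],u,.045))
E
```

```text
[361. 217. 385. 235.] [ 12 118  95] [ 0.42  -0.138  0.045]
[275. 204. 292. 223.] [ 12 131  99] [0.453 0.158 0.045]
[234. 201. 255. 214.] [ 11 125  98] [0.47  0.287 0.045]
[188. 249. 206. 266.] [142 104  96] [0.304 0.433 0.045]
[228. 245. 245. 270.] [112 135 115] [0.307 0.306 0.045]
[402. 215. 422. 232.] [ 12 120 102] [ 0.43  -0.266  0.045]
[252. 223. 269. 245.] [143 100  94] [0.383 0.231 0.045]
[328. 212. 343. 227.] [ 11 131  99] [ 0.437 -0.013  0.045]
[344. 157. 358. 169.] [18 29 44] [ 0.63  -0.06   0.045]
```

```bash
python3 -c "
from h import *
crop('m_scene.png','ms.png',190,130,510,350,2.5)
crop('m_top.png','mt.png',150,120,470,280,2.5)"
```

```text
(no output)
```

View pics/ms.png

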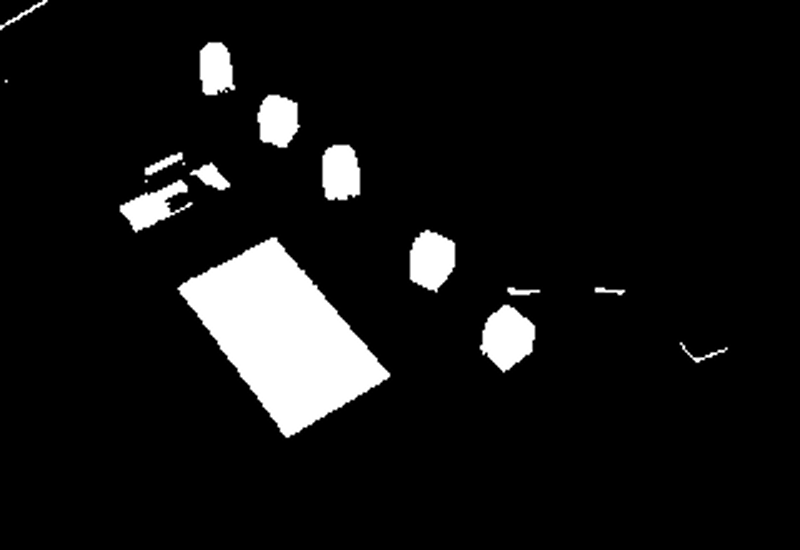

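View pics/mt.png

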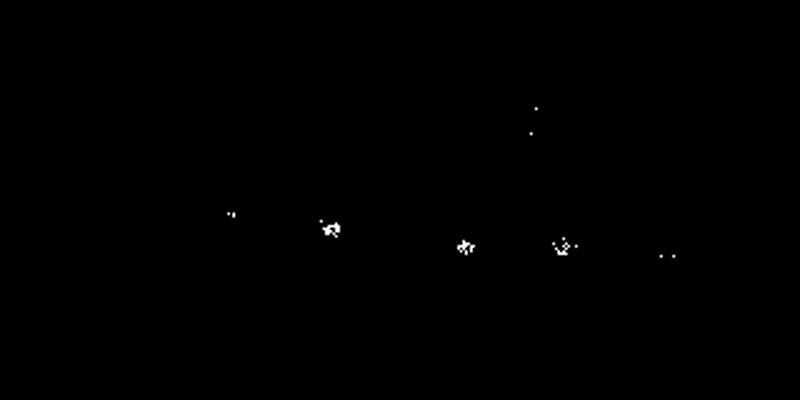

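```bash
cat >> h.py <<'E'
def mask(n,img):
    h=cv2.cvtColor(img,cv2.COLOR_RGB2HSV)
    if n=='scene': return ((h[...,0]>=3)&(h[...,0]<=22)&(h[...,1]>120)&(h[...,2]>35)).astype(np.uint8)
    return ((h[...,0]>=2)&(h[...,0]<=20)&(h[...,1]>75)&(h[...,2]>20)).astype(np.uint8)
E
python3 - <<'E'
from h import *
np.set_printoptions(precision=3,suppress=True)
cs={n:snap(n) for n in ['scene','top']}
ms={n:mask(n,cs[n]['img']) for n in cs}
for n in cs: cv2.imwrite('pics/m2_%s.png'%n,ms[n]*255)
crop('m2_top.png','mt2.png',150,120,470,280,2.5)
ov=cs['scene']['img'].copy()[130:350,190:510];ov=cv2.resize(ov,None,fx=2.5,fy=2.5)
ot=cv2.resize(cs['top']['img'][120:280,150:470],None,fx=2.5,fy=2.5)
for x,y in [(.47,.287),(.453,.158),(.437,-.013),(.42,-.138),(.43,-.266)]:
    for vs in (['scene'],['top'],['scene','top']):
        r=fit([(cs[n],ms[n].astype(np.float32)) for n in vs],x-.01,y,yaws=range(0,180,30));print(vs,np.round(r,4))
    P=tf(BLK,*r[:3])
    for im,n,o in((ov,'scene',(190,130)),(ot,'top',(150,120))):
        h=cv2.convexHull(((proj(cs[n],P)+.5-o)*2.5).astype(np.float32)).astype(int);cv2.polylines(im,[h],True,(0,255,0),1)
cv2.imwrite('pics/ov.png',ov[:,:,::-1]);cv2.imwrite('pics/ot.png',ot[:,:,::-1])
E
```

```text
['scene'] [0.472 0.292 4.801 0.249]
['top'] [ 0.474  0.294 89.896  0.269]
['scene', 'top'] [0.473 0.293 4.019 0.27 ]
['scene'] [ 0.453  0.157 20.875  0.197]
['top'] [ 0.456  0.159 17.716  0.188]
['scene', 'top'] [ 0.455  0.159 20.388  0.203]
['scene'] [ 0.435 -0.022 58.145  0.299]
['top'] [  0.44   -0.017 148.567   0.152]
['scene', 'top'] [  0.439  -0.017 143.662   0.237]
['scene'] [ 0.431 -0.147 27.654  0.721]
['top'] [ 0.433 -0.143 24.904  0.152]
['scene', 'top'] [ 0.434 -0.144 26.416  0.441]
['scene'] [  0.43   -0.281 146.259   0.795]
['top'] [  0.43   -0.279 146.858   0.195]
['scene', 'top'] [  0.431  -0.278 144.974   0.495]
```

View pics/ov.png

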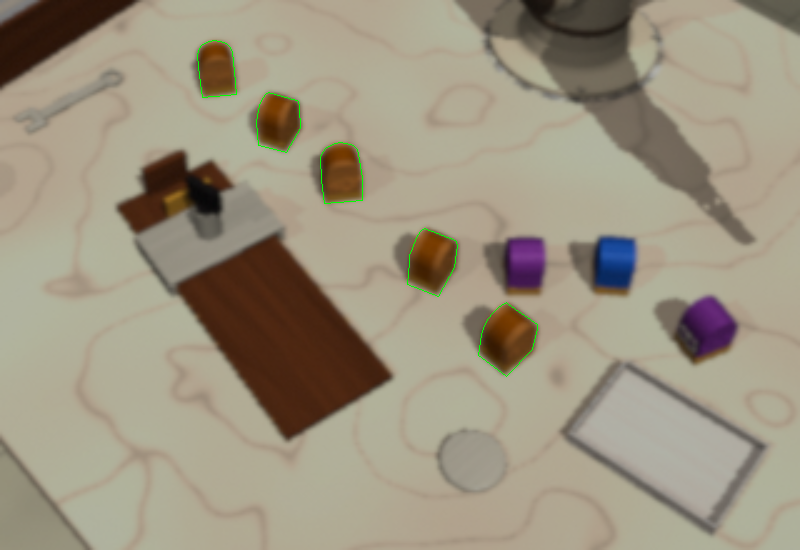

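View pics/ot.png

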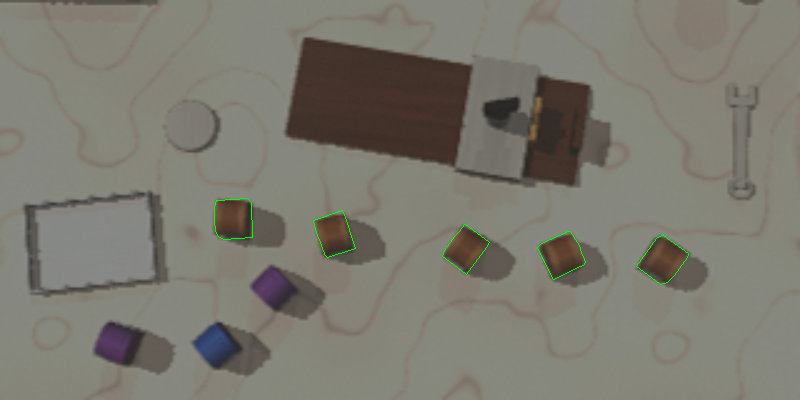

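View pics/mt2.png

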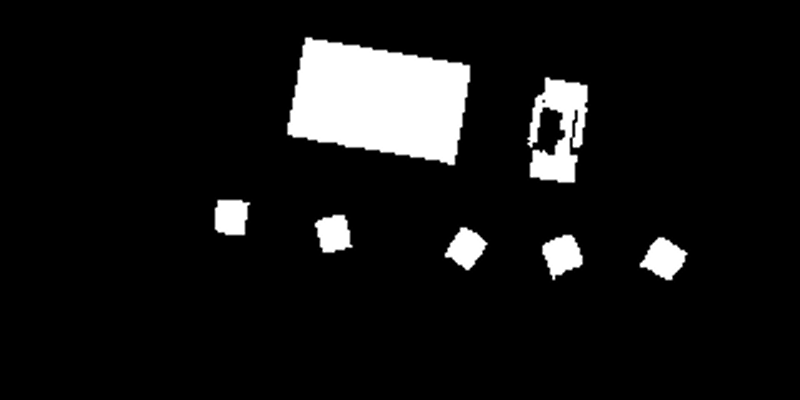

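```bash
cat >> h.py <<'E'
def comp(c,m,x,y,z=.03):
    n,l,st,ce=cv2.connectedComponentsWithStats(m)
    p=proj(c,[x,y,z])[0]
    ok=[i for i in range(1,n) if st[i,4]>40]
    i=min(ok,key=lambda i:np.hypot(*(ce[i]-p)))
    return cv2.dilate((l==i).astype(np.uint8),np.ones((1,1))).astype(np.float32)
def fits(cs,x,y,vs=('scene','top'),z0=0,yaws=range(0,180,30),hint=None):
    ms={n:mask(n,cs[n]['img']) for n in vs}
    return fit([(cs[n],comp(cs[n],ms[n],x,y)) for n in vs],x,y,z0,yaws)
E
python3 - <<'E'
from h import *
np.set_printoptions(precision=3,suppress=True)
cs={n:snap(n) for n in ['scene','top']}
tiles=[]
for x,y in [(.472,.293),(.455,.159),(.438,-.018),(.432,-.144),(.43,-.279)]:
    print([np.round(fits(cs,x,y,vs,yaws=ys),3) for vs in (['scene'],['top'],['scene','top']) for ys in ([0,30,150],[60,90,120])])
    p=proj(cs['scene'],[x,y,.033])[0].astype(int);q=proj(cs['top'],[x,y,.033])[0].astype(int)
    a=[cv2.resize(cs[n]['img'][v[1]-20:v[1]+20,v[0]-20:v[0]+20],(160*1,160),interpolation=cv2.INTER_CUBIC) for n,v in(('scene',p),('top',q))]
    a[0]=np.clip(a[0]*1.4,0,255);a[1]=np.clip(a[1]*1.8,0,255)
    tiles.append(np.vstack(a))
cv2.imwrite('pics/tiles.png',np.hstack(tiles)[:,:,::-1])
E
```

```text
[array([0.471, 0.292, 5.929, 0.11 ]), array([  0.472,   0.293, 186.552,   0.119]), array([0.474, 0.295, 7.999, 0.278]), array([ 0.473,  0.293, 87.264,  0.262]), array([  0.473,   0.293, 183.639,   0.198]), array([  0.473,   0.293, 182.99 ,   0.2  ])]
[array([ 0.453,  0.157, 21.827,  0.115]), array([  0.457,   0.159, 121.861,   0.171]), array([ 0.455,  0.159, 17.07 ,  0.178]), array([  0.454,   0.159, 107.191,   0.213]), array([ 0.455,  0.158, 19.787,  0.157]), array([  0.456,   0.156, 110.303,   0.201])]
[array([  0.439,  -0.016, 137.479,   0.128]), array([ 0.436, -0.022, 57.905,  0.107]), array([  0.44 ,  -0.018, -31.386,   0.152]), array([  0.44 ,  -0.017, 147.978,   0.152]), array([  0.439,  -0.017, 143.306,   0.152]), array([  0.439,  -0.017, 142.006,   0.153])]
[array([ 0.433, -0.146, 31.982,  0.13 ]), array([  0.434,  -0.145, 127.115,   0.181]), array([  0.434,  -0.143, 206.191,   0.157]), array([ 0.434, -0.144, 25.909,  0.156]), array([ 0.433, -0.144, 30.319,  0.15 ]), array([  0.434,  -0.147, 109.525,   0.201])]
[array([ 0.427, -0.284, 51.264,  0.116]), array([ 0.427, -0.285, 60.411,  0.112]), array([  0.431,  -0.279, 148.3  ,   0.197]), array([  0.431,  -0.279, 147.048,   0.199]), array([ 0.429, -0.283, 61.753,  0.178]), array([ 0.429, -0.283, 61.181,  0.177])][ WARN:0@18.939] global loadsave.cpp:1063 imwrite_ Unsupported depth image for selected encoder is fallbacked to CV_8U.
```

View pics/tiles.png

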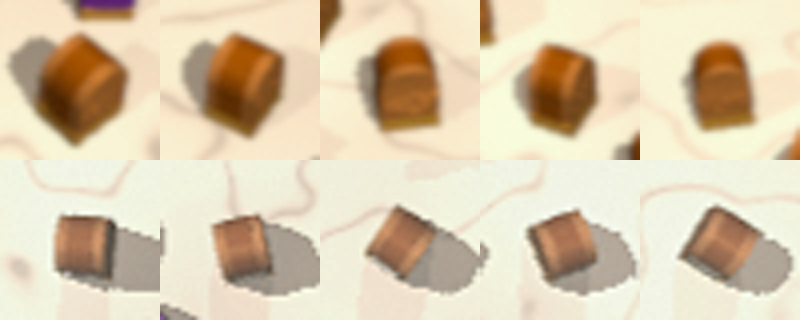

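```bash
python3 - <<'E'
from h import *
cs=[snap('top') for _ in range(4)]
im=np.mean([c['img'].astype(float) for c in cs],0)
T=[]
for x,y in [(.438,-.018),(.432,-.144),(.43,-.279)]:
    q=proj(cs[0],[x,y,.033])[0].astype(int)
    T.append(cv2.resize(np.clip(im[q[1]-13:q[1]+13,q[0]-13:q[0]+13]*2.2,0,255).astype(np.uint8),(260,260),interpolation=cv2.INTER_NEAREST))
cv2.imwrite('pics/tz.png',np.hstack(T)[:,:,::-1])
E
```

```text
(no output)
```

View pics/tz.png

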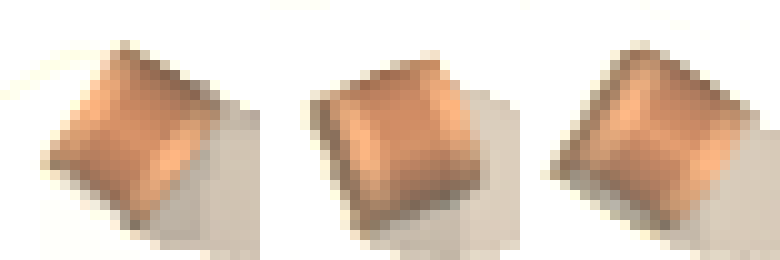

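```bash
python3 - <<'E'
from h import *
a=snap('scene','s1.png');b=snap('top','t1.png')
crop('s1.png','r1.png',230,180,360,312,6) if 0 else None
im=cv2.imread('pics/s1.png')[180:312,230:360];cv2.imwrite('pics/r1.png',cv2.resize(im,None,fx=4.5,fy=4.5,interpolation=cv2.INTER_CUBIC))
im=cv2.imread('pics/t1.png')[130:200,258:402];cv2.imwrite('pics/r2.png',cv2.resize(np.clip(im*1.5,0,255).astype(np.uint8),None,fx=5.5,fy=5.5,interpolation=cv2.INTER_CUBIC))
E
```

```text
(no output)
```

View pics/r1.png

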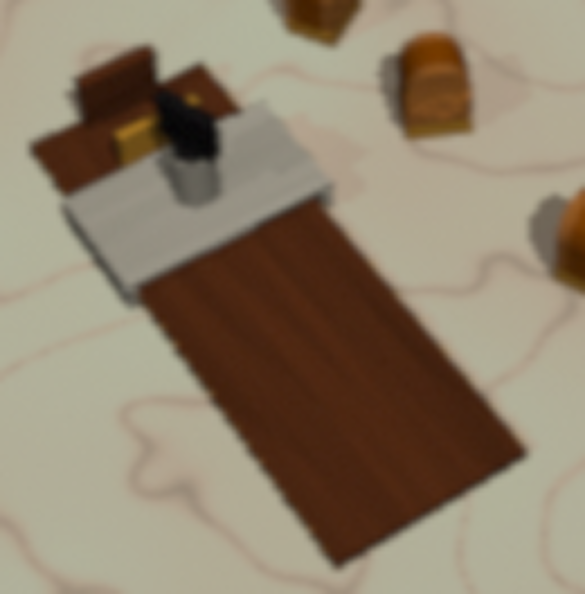

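View pics/r2.png

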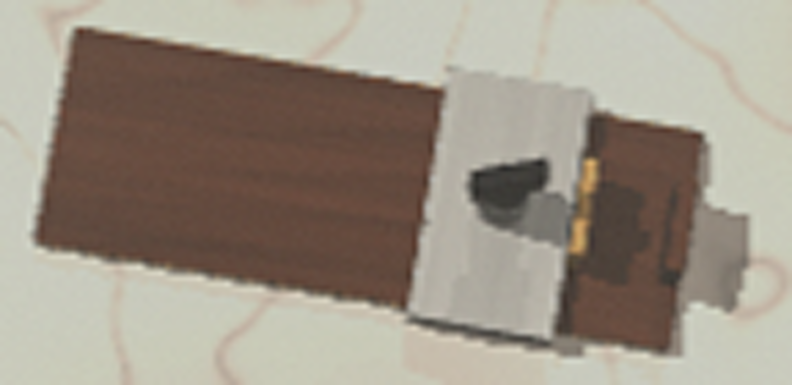

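```bash
cat >rack.py <<'E'
from h import *
from scipy.optimize import least_squares
s=lambda p:np.array(p)/4.5+[230,180]-.5
t=lambda p:np.array(p)/5.5+[258,130]-.5
cs={n:snap(n) for n in ['scene','top']}
# params x,y,yaw(deg) of rack origin, e = offset of plinth centre along y
obs=[('top',t((76,28)),(.07,.2,.012)),('top',t((36,245)),(-.07,.2,.006)),('top',t((705,133)),(.07,-.2,.012)),('top',t((678,353)),(-.07,-.2,.0)),
('scene',s((526,453)),(-.07,.2,.006)),('scene',s((337,563)),(.07,.2,.006)),('scene',s((30,150)),(.07,-.2,.012)),('scene',s((203,63)),(-.07,-.2,.012))]
def P(v,l): 
    a=np.deg2rad(v[2]*10);l=np.array(l,float)+[0,v[3],0]
    return np.array([v[0]+np.cos(a)*l[0]-np.sin(a)*l[1],v[1]+np.sin(a)*l[0]+np.cos(a)*l[1],l[2]])
for sel in ('top','scene','both'):
    O=[o for o in obs if sel in(o[0],'both')]
    f=lambda v:np.concatenate([proj(cs[n],P([*v,0],l))[0]-u for n,u,l in O])
    r=least_squares(f,[.63,0,-.8]);print(sel,np.round(r.x,4)*[1,1,10],np.round(r.fun.reshape(-1,2),1).tolist())
v=[*r.x,0]
def inv(n,px,z):
    p=atz(cs[n],px,z)[:2]-r.x[:2];a=np.deg2rad(r.x[2]*10)
    return np.array([[np.cos(a),np.sin(a)],[-np.sin(a),np.cos(a)]])@p
print('endplate top scene',inv('scene',s((78,82)),.058),inv('scene',s((155,47)),.058))
print('endplate inner top',inv('top',t((678,188)),.058),inv('top',t((663,275)),.058),inv('top',t((684,275)),.058))
print('stop brass top view',inv('top',t((597,160)),.058),inv('top',t((583,252)),.058),inv('top',t((574,252)),.058))
print('saddle +y edge',inv('top',t((445,70)),.03),inv('top',t((410,318)),.03),'-y',inv('top',t((592,92)),.03),inv('top',t((556,343)),.03))
print('saddle scene +y',inv('scene',s((132,292)),.03),inv('scene',s((330,188)),.03))
print('knob top ends',inv('top',t((545,165)),.112),inv('top',t((478,180)),.112))
E
python3 rack.py
```

```text
top [ 0.6294  0.0217 -8.23  ] [[0.1, -0.0], [0.2, 0.3], [0.6, -0.3], [-0.9, 0.1]]
scene [ 0.6302  0.0238 -8.38  ] [[0.7, 0.0], [0.0, 1.0], [-0.5, -1.3], [-0.3, -0.3]]
both [ 0.6297  0.0227 -8.321 ] [[-0.2, -0.2], [-0.1, 0.1], [0.4, -0.3], [-1.2, 0.0], [0.6, -0.4], [-0.0, 0.7], [-0.7, -1.5], [-0.5, -0.6]]
endplate top scene [ 0.02844973 -0.18965429] [-0.03139044 -0.18873342]
endplate inner top [ 0.02030526 -0.18275572] [-0.03384565 -0.18173641] [-0.0317449  -0.19415267]
stop brass top view [ 0.02919896 -0.13201593] [-0.02799226 -0.13230183] [-0.02889369 -0.12697487]
saddle +y edge [ 0.07649649 -0.03276304] [-0.08021797 -0.03659748] -y [ 0.07788406 -0.12441234] [-0.08060896 -0.12665416]
saddle scene +y [ 0.07782859 -0.03001678] [-0.07394869 -0.03127565]
knob top ends [ 0.00806762 -0.09888797] [-0.00722779 -0.06188574]
```

```bash
cat >> h.py <<'E'
RX,RY,RYAW=.6297,.0227,-8.3
def rk(lx,ly):
    a=np.deg2rad(RYAW);return np.array([RX+np.cos(a)*lx-np.sin(a)*ly,RY+np.sin(a)*lx+np.cos(a)*ly])
def go(x,y,z,psi):
    o=bot.get_obs();p=np.array(o['ee_pos']);d=(np.array([x,y,z])-p)/.03
    dy=((psi-o['tcp_rot'][2]+180)%360-180)/6
    print('now',np.round(p,4),np.round(o['tcp_rot'],2),'q',np.round(o['q'],1),'open',round(o['opening'],4),'F',np.round(o['wrist_force'],2),'t',round(o['time'],2));print('TARGET',[round(x,4),round(y,4),round(z,4),psi],'DELTA',np.round(d,3),'dyaw',round(dy,3))
E
python3 -c "
from h import *
k=rk(0,-.079);print(k);go(*k,.22,100)"
```

```text
[ 0.61829586 -0.05547254]
now [0.1755 0.5213 0.2313] [180.    -0.   161.39] q [71.4  5.  10.1 95.1  0.  90. ] open 0.0853 F [-0.61  0.44 -0.65] t 1.55
TARGET [np.float64(0.6183), np.float64(-0.0555), 0.22, 100] DELTA [ 14.76  -19.225  -0.376] dyaw -10.232
```

Call:
apply_moves(targets=[5,-6.5,0,0,0,-6.5,1,5,-6.5,0,0,0,-6.5,1,5,-6.5,0,0,0,-6.5,1,5,-6.5,0,0,0,-6.5,1,5,-6.5,0,0,0,-6.5,1])

```text
time: 2.05
ee_pos: [0.3263, 0.3244, 0.2315]
tcp_rot: [180.0, -0.0, 122.1]
wrist_force: [-0.0, 1.0, -0.3]
opening: 0.0856
```

```bash
python3 -c "
from h import *
k=rk(0,-.079);print(k);go(*k,.22,100)"
```

```text
[ 0.61829586 -0.05547254]
now [0.3263 0.3244 0.2315] [179.96  -0.   122.07] q [ 44.8  -7.3  -2.   95.3  -0.  102.8] open 0.0856 F [-0.04  0.98 -0.29] t 2.05
TARGET [np.float64(0.6183), np.float64(-0.0555), 0.22, 100] DELTA [  9.732 -12.664  -0.383] dyaw -3.678
```

Call:
apply_moves(targets=[4.9,-6.4,-0.1,0,0,-3.7,1,4.9,-6.4,-0.1,0,0,-3.7,1,4.9,-6.4,-0.1,0,0,-3.7,1,4.9,-6.4,-0.1,0,0,-3.7,1,4.9,-6.4,-0.1,0,0,-3.7,1])

```text
time: 2.55
ee_pos: [0.4736, 0.1319, 0.2285]
tcp_rot: [180.0, 0.0, 100.1]
wrist_force: [0.1, 0.8, 0.3]
opening: 0.0854
```

Call:
apply_moves(targets=[4.8,-6.3,-0.1,0,0,0,1,4.8,-6.3,-0.1,0,0,0,1,4.8,-6.3,-0.1,0,0,0,1,4.8,-6.3,-0.1,0,0,0,1,4.8,-6.3,-0.1,0,0,0,1])

```text
time: 3.05
ee_pos: [0.6177, -0.0574, 0.2248]
tcp_rot: [-180.0, 0.0, 100.1]
wrist_force: [1.1, 1.0, 0.7]
opening: 0.0853
```

```bash
python3 -c "
from h import *
snap('scene','s2.png');snap('top','t2.png')
im=cv2.imread('pics/s2.png')[130:312,200:400];cv2.imwrite('pics/s2a.png',cv2.resize(im,None,fx=3.2,fy=3.2,interpolation=cv2.INTER_CUBIC))
k=rk(0,-.079);print(k);go(*k,.22,100)"
```

```text
[ 0.61829586 -0.05547254]
now [ 0.6182 -0.0585  0.2233] [-1.7989e+02  1.0000e-02  9.9970e+01] q [-5.4 15.  20.7 95.7 -0.  74.6] open 0.0853 F [-0.13  1.05  0.05] t 3.15
TARGET [np.float64(0.6183), np.float64(-0.0555), 0.22, 100] DELTA [ 0.003  0.101 -0.109] dyaw 0.005
```

View pics/s2a.png

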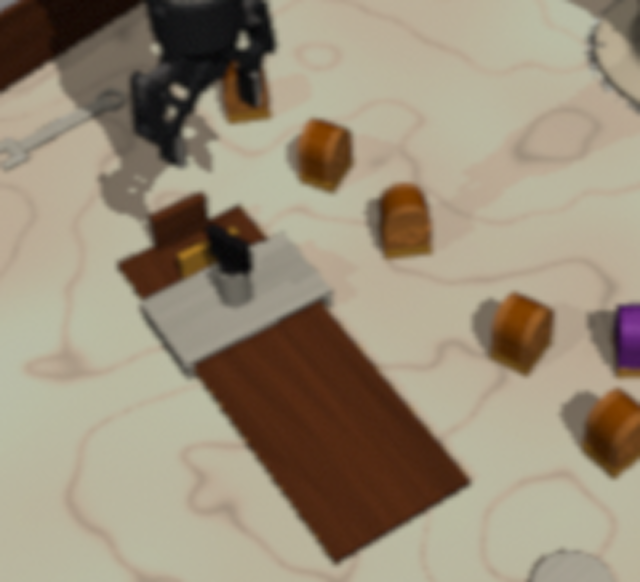

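Call:
apply_moves(targets=[0,0.1,-4.65,0,0,0,1,0,0.1,-4.65,0,0,0,1,0,0.1,-4.65,0,0,0,1,0,0.1,-4.65,0,0,0,1,0,0.1,-4.65,0,0,0,1])

```text
time: 3.65
ee_pos: [0.6163, -0.0514, 0.0868]
tcp_rot: [-180.0, -0.0, 100.2]
wrist_force: [0.0, 0.1, 1.5]
opening: 0.0855
```

Call:
apply_moves(targets=[0,0,0,0,0,0,0,0,0,0,0,0,0,0,0,0,0,0,0,0,0,0,0,0,0,0,0,0,0,0,0,0,0,0,0], newtons=40)

```text
time: 4.15
ee_pos: [0.6171, -0.0518, 0.0864]
tcp_rot: [179.9, 0.0, 100.2]
wrist_force: [20.7, 3.0, 7.4]
opening: 0.0128
```

Call:
apply_moves(targets=[0,0,0,0,0,0,0,0,0,0,0,0,0,0,0,0,0,0,0,0,0])

```text
time: 4.45
ee_pos: [0.6177, -0.0516, 0.0865]
tcp_rot: [179.8, 0.0, 100.2]
wrist_force: [4.2, 1.0, 1.1]
opening: 0.0113
```

```bash
python3 -c "
from h import *
print(bot.get_obs()['torque'])
snap('scene','s3.png');
im=cv2.imread('pics/s3.png')[150:270,210:340];cv2.imwrite('pics/s3a.png',cv2.resize(im,None,fx=4.5,fy=4.5,interpolation=cv2.INTER_CUBIC))
k=rk(0,-.079);print(k);go(*k,.083,100)"
```

```text
[ 0.2117456  -0.89496985  0.1638164 ]
[ 0.61829586 -0.05547254]
now [ 0.6177 -0.0516  0.0866] [1.7984e+02 2.0000e-02 1.0021e+02] q [-4.8 13.9  4.2 80.1  0.  75. ] open 0.0112 F [5.51 0.47 0.46] t 4.5
TARGET [np.float64(0.6183), np.float64(-0.0555), 0.083, 100] DELTA [ 0.018 -0.13  -0.118] dyaw -0.036
```

View pics/s3a.png

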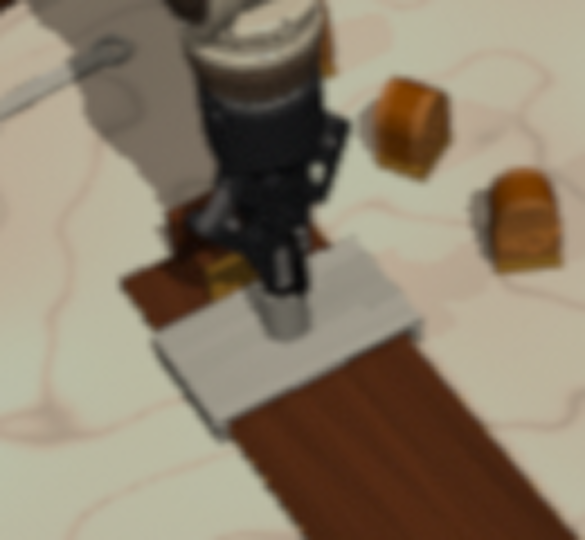

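Call:
apply_moves(targets=[0,0,0,0,0,0,0.4,0,0,0,0,0,0,0.4,0,-0.12,0,0,0,0,0.4,0,-0.12,0,0,0,0,0,0,-0.12,0,0,0,0,0])

```text
time: 5.0
ee_pos: [0.6183, -0.0553, 0.086]
tcp_rot: [179.8, 0.0, 100.2]
wrist_force: [5.8, -0.1, 0.6]
opening: 0.0113
```

Call:
apply_moves(targets=[0,0,0,0,0,0,0,0,0,0,0,0,0,0,0,0,0,0,0,0,0,0,0,0,0,0,0,0,0,0,0,0,0,0,0], newtons=60)

```text
time: 5.5
ee_pos: [0.6182, -0.0553, 0.0861]
tcp_rot: [179.8, 0.0, 100.2]
wrist_force: [9.6, -0.4, -3.2]
opening: 0.0109
```

Call:
apply_moves(targets=[0,0,0,0,0,1,0,0,0,0,0,0,2,0,0,0,0,0,0,3,0,0,0,0,0,0,3,0,0,0,0,0,0,3,0])

```text
time: 6.0
ee_pos: [0.6179, -0.0555, 0.086]
tcp_rot: [179.9, 0.1, 118.2]
wrist_force: [8.3, -0.1, -2.4]
opening: 0.0109
```

```bash
python3 -c "
from h import *
print(bot.get_obs()['torque'])
k=rk(0,-.079);print(k);go(*k,.083,100)"
```

```text
[-0.11275358 -1.3859408   0.14787396]
[ 0.61829586 -0.05547254]
now [ 0.6179 -0.0555  0.086 ] [1.7986e+02 1.0000e-01 1.1821e+02] q [-5.1 14.   4.3 80.1 -0.  56.7] open 0.0109 F [ 8.31 -0.07 -2.4 ] t 6.0
TARGET [np.float64(0.6183), np.float64(-0.0555), 0.083, 100] DELTA [ 0.012  0.002 -0.101] dyaw -3.035
```

Call:
apply_moves(targets=[0,0,0,0,0,1.2,0,0,0,0,0,0,2.4,0,0,0,0,0,0,3.6,0,0,0,0,0,0,4.8,0,0,0,0,0,0,6,0])

```text
time: 6.5
ee_pos: [0.6176, -0.056, 0.086]
tcp_rot: [-180.0, 0.1, 154.5]
wrist_force: [6.3, -2.4, -2.1]
opening: 0.0107
```

Call:
apply_moves(targets=[0,0,0,0,0,0.8,0,0,0,0,0,0,1.6,0,0,0,0,0,0,2.4,0,0,0,0,0,0,2.8,0,0,0,0,0,0,2.9,0])

```text
time: 7.0
ee_pos: [0.6176, -0.056, 0.086]
tcp_rot: [-179.9, 0.1, 171.6]
wrist_force: [5.7, -2.5, -1.2]
opening: 0.011
```

```bash
python3 -c "
from h import *
print(bot.get_obs()['torque'])
k=rk(0,-.079);print(k);go(*k,.083,171.7)"
```

```text
[-0.71529371 -1.13108459 -0.30697863]
[ 0.61829586 -0.05547254]
now [ 0.6176 -0.056   0.086 ] [-1.7995e+02  1.4000e-01  1.7164e+02] q [-5.2 14.   4.3 80.1 -0.1  3.2] open 0.011 F [ 5.66 -2.48 -1.25] t 7.0
TARGET [np.float64(0.6183), np.float64(-0.0555), 0.083, 171.7] DELTA [ 0.024  0.018 -0.1  ] dyaw 0.009
```

Call:
apply_moves(targets=[0.097,0.66,0,0,0,0,0,0.194,1.33,0,0,0,0,0,0.29,1.98,0,0,0,0,0,0.385,2.64,0,0,0,0,0,0.482,3.3,0,0,0,0,0])

```text
time: 7.5
ee_pos: [0.6325, 0.0436, 0.086]
tcp_rot: [-179.9, 0.2, 171.5]
wrist_force: [8.4, -3.6, -3.3]
opening: 0.0106
```

```bash
python3 -c "
from h import *
print(bot.get_obs()['torque'])
snap('scene','s4.png');
im=cv2.imread('pics/s4.png')[150:310,210:400];cv2.imwrite('pics/s4a.png',cv2.resize(im,None,fx=3.5,fy=3.5,interpolation=cv2.INTER_CUBIC))
k=rk(0,.126);print(k);go(*k,.086,171.7)"
```

```text
[-1.03016155 -1.71729488 -0.13886822]
[0.64788888 0.14738025]
now [0.633  0.0464 0.086 ] [179.96   0.21 171.63] q [ 4.2 15.9  6.6 80.4 -0.  12.6] open 0.0109 F [ 8.28  3.59 -1.7 ] t 7.55
TARGET [np.float64(0.6479), np.float64(0.1474), 0.086, 171.7] DELTA [ 0.497  3.364 -0.   ] dyaw 0.011
```

View pics/s4a.png

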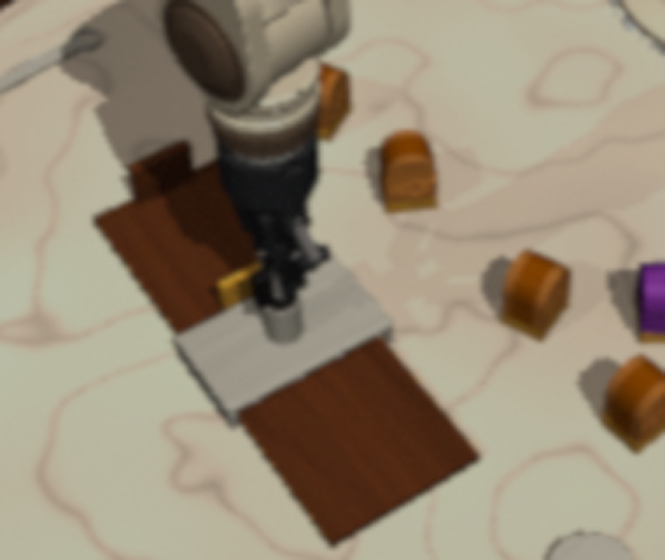

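Call:
apply_moves(targets=[0.097,0.66,0,0,0,0,0,0.194,1.33,0,0,0,0,0,0.29,1.98,0,0,0,0,0,0.385,2.64,0,0,0,0,0,0.48,3.3,0,0,0,0,0])

```text
time: 8.05
ee_pos: [0.6473, 0.1424, 0.086]
tcp_rot: [-179.9, 0.2, 171.5]
wrist_force: [10.5, -4.4, -2.9]
opening: 0.0109
```

Call:
apply_moves(targets=[0,0,0,0,0,0,0,0,0,0,0,0,0,0.5,0,0,0,0,0,0,1,0,0,0,0,0,0,1,0,0,0,0,0,0,1])

```text
time: 8.55
ee_pos: [0.6452, 0.1424, 0.0858]
tcp_rot: [-180.0, -0.0, 171.6]
wrist_force: [0.2, 0.4, -0.7]
opening: 0.0683
```

Call:
apply_moves(targets=[0,0,4.8,0,0,0,1,0,0,4.8,0,0,0,1,0,0,4.8,0,0,0,1,0,0,4.8,0,0,0,1,0,0,4.8,0,0,0,1])

```text
time: 9.05
ee_pos: [0.6459, 0.1426, 0.2311]
tcp_rot: [179.9, 0.1, 171.6]
wrist_force: [0.1, -0.3, -0.9]
opening: 0.0854
```

Call:
apply_moves(targets=[-6,0,0,0,0,-6.5,1,-6,0,0,0,0,-6.5,1,-6,0,0,0,0,-6.5,1,-6,0,0,0,0,-6.5,1,-6,0,0,0,0,-6.5,1])

```text
time: 9.55
ee_pos: [0.4618, 0.1423, 0.2291]
tcp_rot: [-179.9, -0.1, 132.3]
wrist_force: [0.7, 0.1, 0.5]
opening: 0.0852
```

```bash
python3 - <<'E'
from h import *
snap('scene','s5.png');snap('top','t5.png')
crop('s5.png','s5a.png',190,130,510,350,2.5)
crop('t5.png','t5a.png',150,120,470,280,2.5)
go(.3,0,.2,90)
E
```

```text
now [0.4643 0.1425 0.2288] [-1.7994e+02 -3.0000e-02  1.3255e+02] q [17.1 -3.8  0.9 94.8 -0.  64.5] open 0.0854 F [-0.12  0.32  0.49] t 9.65
TARGET [0.3, 0, 0.2, 90] DELTA [-5.475 -4.749 -0.959] dyaw -7.092
```

View pics/s5a.png

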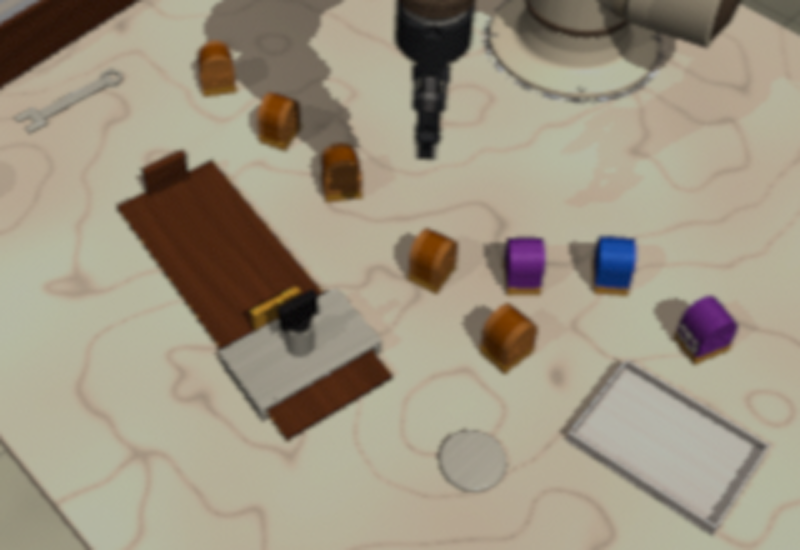

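View pics/t5a.png

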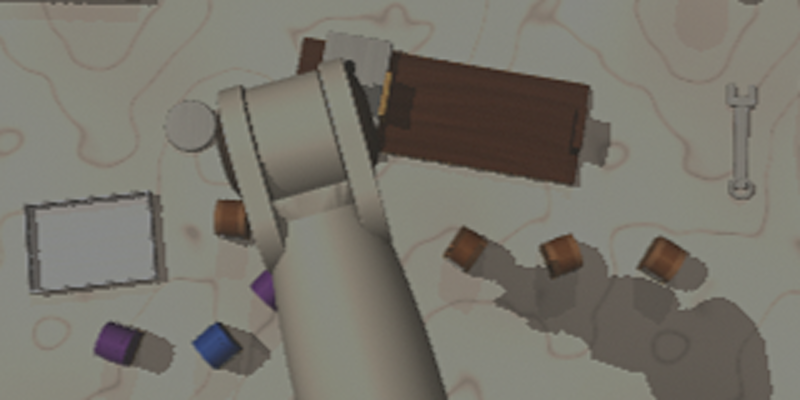

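```bash
python3 - <<'E'
from h import *
cs={'scene':snap('scene')}
for x,y in [(.472,.293),(.455,.159),(.438,-.018),(.432,-.144),(.43,-.279)]:
    print(np.round(fits(cs,x,y,['scene']),3))
go(.433,-.145,.12,118)
E
```

```text
[4.72000e-01 2.92000e-01 1.86905e+02 1.12000e-01]
[ 0.453  0.157 21.827  0.115]
[ 4.350e-01 -2.300e-02  5.718e+01  1.030e-01]
[ 0.431 -0.146 28.803  0.113]
[ 0.427 -0.285 61.726  0.119]
now [0.4649 0.1425 0.2287] [-1.7993e+02 -3.0000e-02  1.3271e+02] q [17.  -3.7  1.  94.8 -0.  64.3] open 0.0855 F [ 0.06  0.19 -0.12] t 9.7
TARGET [0.433, -0.145, 0.12, 118] DELTA [-1.063 -9.583 -3.623] dyaw -2.451
```

Call:
apply_moves(targets=[-0.7,-8,-1,0,0,-2.4,1,-0.7,-8,-1,0,0,-2.4,1,-0.7,-8,-1,0,0,-2.4,1,-0.7,-8,-1,0,0,-2.4,1,-0.7,-8,-1,0,0,-2.4,1])

```text
time: 10.2
ee_pos: [0.4439, -0.0998, 0.1984]
tcp_rot: [-179.9, -0.1, 118.3]
wrist_force: [0.6, 0.4, -0.1]
opening: 0.0856
```

Call:
apply_moves(targets=[-0.35,-1.6,-2.6,0,0,0,1,-0.35,-1.6,-2.6,0,0,0,1,-0.35,-1.6,-2.6,0,0,0,1,-0.35,-1.6,-2.6,0,0,0,1])

```text
time: 10.6
ee_pos: [0.4334, -0.1457, 0.1208]
tcp_rot: [-179.9, -0.1, 118.2]
wrist_force: [-0.8, -0.4, 0.1]
opening: 0.0854
```

```bash
python3 - <<'E'
from h import *
snap('scene','s6.png')
crop('s6.png','s6a.png',220,120,380,240,4)
go(.433,-.145,.014,118)
E
```

```text
now [ 0.4342 -0.1454  0.1221] [-1.7999e+02 -2.0000e-02  1.1823e+02] q [-18.5  -8.4 -15.1  83.4   0.   43.2] open 0.0856 F [ 0.34 -0.13 -0.01] t 10.65
TARGET [0.433, -0.145, 0.014, 118] DELTA [-0.04   0.012 -3.603] dyaw -0.039
```

View pics/s6a.png

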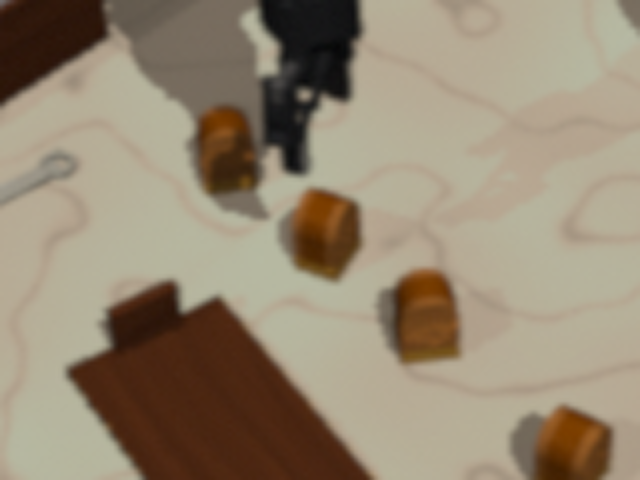

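Call:
apply_moves(targets=[-0.03,0,-1.2,0,0,0,1,-0.03,0,-2.4,0,0,0,1,-0.03,0,-3.6,0,0,0,1,-0.03,0,-3.6,0,0,0,0,-0.03,0,-3.6,0,0,0,0], newtons=30)

```text
time: 11.15
ee_pos: [0.4338, -0.145, 0.0154]
tcp_rot: [180.0, 0.0, 118.3]
wrist_force: [-0.1, 1.1, 0.4]
opening: 0.0591
```

Call:
apply_moves(targets=[0,0,0,0,0,0,0,0,0,0,0,0,0,0,0,0,0,0,0,0,0,0,0,0,0,0,0,0])

```text
time: 11.55
ee_pos: [0.4348, -0.1456, 0.0166]
tcp_rot: [179.8, 0.2, 118.2]
wrist_force: [-0.4, 2.0, 7.7]
opening: 0.049
```

```bash
python3 - <<'E'
from h import *
snap('scene','s7.png')
crop('s7.png','s7a.png',220,120,380,240,4)
go(.433,-.145,.014,118)
E
```

```text
now [ 0.4349 -0.1456  0.0166] [1.7980e+02 1.7000e-01 1.1822e+02] q [-18.5  -6.4 -25.   71.1   0.   43.2] open 0.0491 F [0.05 1.89 7.64] t 11.6
TARGET [0.433, -0.145, 0.014, 118] DELTA [-0.062  0.021 -0.088] dyaw -0.036
```

View pics/s7a.png

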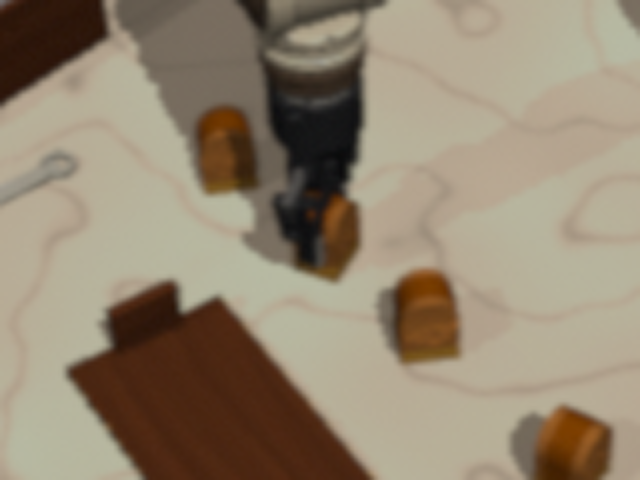

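Call:
apply_moves(targets=[0,0,1,0,0,0,0,0,0,2,0,0,0,0,0,0,3,0,0,0,0,0,0,3,0,0,0,0])

```text
time: 12.0
ee_pos: [0.4354, -0.1461, 0.1094]
tcp_rot: [179.7, 0.3, 118.2]
wrist_force: [0.4, -0.2, -1.1]
opening: 0.0487
```

```bash
python3 - <<'E'
from h import *
k=rk(0,-.156);go(*k,.1065,90-8.3)
E
```

```text
now [ 0.4354 -0.1461  0.1094] [179.68   0.34 118.19] q [-18.6  -8.6 -16.7  81.5   0.   43.2] open 0.0487 F [ 0.42 -0.22 -1.08] t 12.0
TARGET [np.float64(0.6072), np.float64(-0.1317), 0.1065, 81.7] DELTA [ 5.726  0.482 -0.095] dyaw -6.082
```

Call:
apply_moves(targets=[1.3,0.1,0,0,0,-1.4,0,2.6,0.2,0,0,0,-2.8,0,3.9,0.3,0,0,0,-4.2,0,5.1,0.4,0,0,0,-5.5,0,5.73,0.48,0,0,0,-6.08,0])

```text
time: 12.5
ee_pos: [0.6073, -0.1305, 0.1033]
tcp_rot: [180.0, -0.0, 81.5]
wrist_force: [0.3, 0.5, -0.7]
opening: 0.0494
```

Call:
apply_moves(targets=[0,0,0,0,0,0,0,0,0,0,0,0,0,0])

```text
time: 12.7
ee_pos: [0.6047, -0.1308, 0.1035]
tcp_rot: [-179.9, 0.0, 81.8]
wrist_force: [0.6, -0.6, -1.8]
opening: 0.0489
```

```bash
python3 - <<'E'
from h import *
snap('scene','s8.png');snap('top','t8.png')
crop('s8.png','s8a.png',220,120,380,240,4)
crop('t8.png','t8a.png',300,130,440,240,4)
k=rk(0,-.156);go(*k,.029,90-8.3)
E
```

```text
now [ 0.6042 -0.1311  0.104 ] [-179.99    0.     81.76] q [-12.2  13.7   5.9  82.2  -0.   86. ] open 0.0489 F [-0.44 -0.08 -1.66] t 12.8
TARGET [np.float64(0.6072), np.float64(-0.1317), 0.029, 81.7] DELTA [ 0.1   -0.02  -2.499] dyaw -0.01
```

View pics/s8a.png

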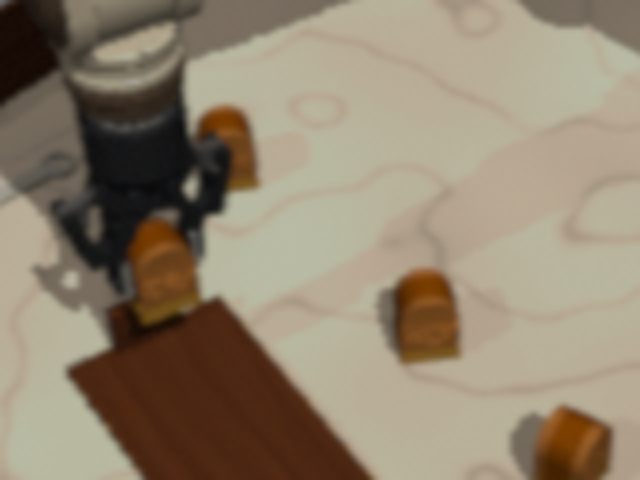

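View pics/t8a.png

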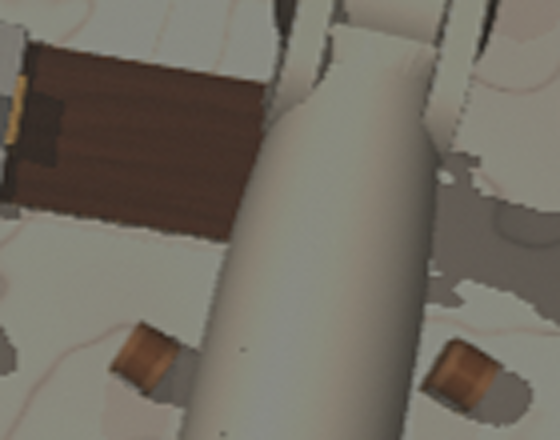

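```bash
cat >> h.py <<'E'
def loc(xy):
    a=np.deg2rad(RYAW);return np.array([[np.cos(a),np.sin(a)],[-np.sin(a),np.cos(a)]])@(np.array(xy)[:2]-[RX,RY])
E
python3 - <<'E'
from h import *
c=snap('scene')
for p in((137,322),(199,303)): print(loc(atz(c,np.array(p)/4+[220,120]-.4,.0874)))
print('tcp',loc(bot.get_obs()['ee_pos']))
E
```

```text
[ 0.02560467 -0.14192576]
[-0.02210392 -0.13245935]
tcp [-0.00304006 -0.15590839]
```

Call:
apply_moves(targets=[0.1,-0.02,-1,0,0,0,0,0.1,-0.02,-2,0,0,0,0,0.1,-0.02,-2.35,0,0,0,0,0.1,-0.02,-2.5,0,0,0,0,0.1,-0.02,-2.5,0,0,0,0])

```text
time: 13.35
ee_pos: [0.6076, -0.1317, 0.0299]
tcp_rot: [180.0, 0.0, 81.7]
wrist_force: [0.1, 0.0, -1.7]
opening: 0.0492
```

```bash
python3 - <<'E'
from h import *
c=snap('scene','s9.png')
crop('s9.png','s9a.png',220,140,340,240,6)
k=rk(0,-.156);go(*k,.029,90-8.3)
E
```

```text
now [ 0.6082 -0.1318  0.0302] [1.7991e+02 1.0000e-02 8.1710e+01] q [-12.2  15.5  -0.2  74.2  -0.   86.1] open 0.0489 F [ 0.12  0.55 -0.97] t 13.4
TARGET [np.float64(0.6072), np.float64(-0.1317), 0.029, 81.7] DELTA [-0.034  0.003 -0.041] dyaw -0.002
```

View pics/s9a.png

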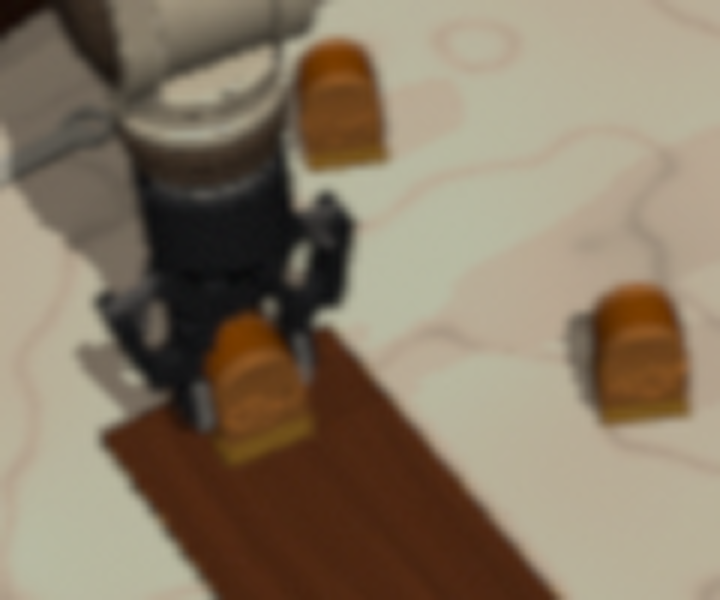

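Call:
apply_moves(targets=[-0.03,-0.05,-0.04,0,0,0,0,-0.04,-0.1,-0.04,0,0,0,0,-0.04,-0.1,-0.05,0,0,0,0,-0.04,-0.1,-0.05,0,0,0,0.5,-0.04,-0.1,-0.05,0,0,0,1])

```text
time: 13.9
ee_pos: [0.607, -0.1348, 0.028]
tcp_rot: [179.9, 0.0, 81.7]
wrist_force: [-0.8, -0.2, -0.4]
opening: 0.0619
```

Call:
apply_moves(targets=[0,0,0,0,0,0,1,0,0,0,0,0,0,1,0,0,1,0,0,0,1,0,0,2,0,0,0,1,0,0,3.4,0,0,0,1])

```text
time: 14.4
ee_pos: [0.6056, -0.1344, 0.1285]
tcp_rot: [-179.8, -0.0, 81.7]
wrist_force: [0.8, -1.5, 0.0]
opening: 0.0851
```

```bash
python3 - <<'E'
from h import *
c=snap('scene','s10.png')
crop('s10.png','s10a.png',220,140,340,240,6)
go(.43,-.281,.16,54)
E
```

```text
now [ 0.6082 -0.135   0.1376] [1.7959e+02 4.0000e-02 8.1710e+01] q [-12.5  13.7   9.6  85.5  -0.   85.8] open 0.085 F [-0.85  0.12  5.38] t 14.45
TARGET [0.43, -0.281, 0.16, 54] DELTA [-5.939 -4.867  0.748] dyaw -4.618
```

View pics/s10a.png

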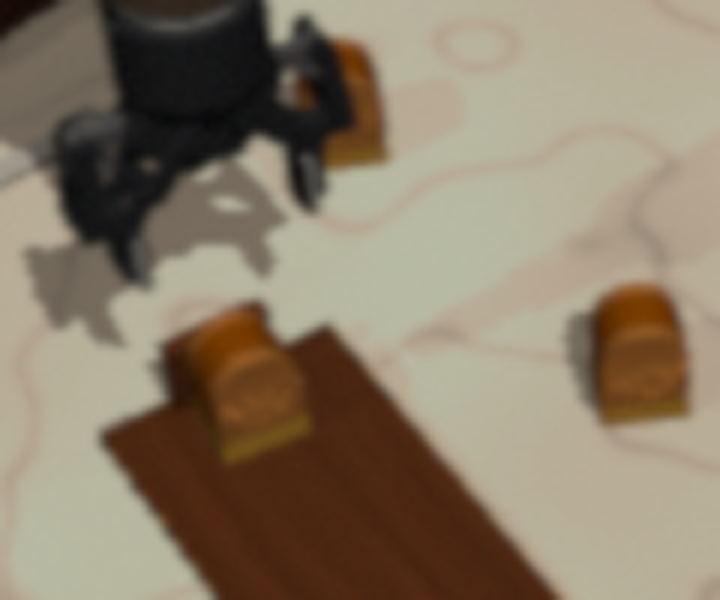

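Call:
apply_moves(targets=[-5.95,-4.85,0.2,0,0,-4.4,1,-5.95,-4.85,0.2,0,0,-4.4,1,-5.95,-4.85,0.2,0,0,-4.4,1,-5.95,-4.85,0.2,0,0,-4.4,1,-5.95,-4.85,0.2,0,0,-4.4,1])

```text
time: 14.95
ee_pos: [0.4258, -0.2816, 0.1354]
tcp_rot: [180.0, 0.0, 55.2]
wrist_force: [0.2, -1.0, 0.2]
opening: 0.0852
```

```bash
python3 - <<'E'
from h import *
go(.4295,-.281,.014,55.5)
E
```

```text
now [ 0.4258 -0.2816  0.1354] [1.7998e+02 3.0000e-02 5.5190e+01] q [-33.5  -1.3  -7.   84.3  -0.   91.4] open 0.0852 F [ 0.21 -0.97  0.23] t 14.95
TARGET [0.4295, -0.281, 0.014, 55.5] DELTA [ 0.125  0.02  -4.048] dyaw 0.052
```

Call:
apply_moves(targets=[0.05,0.02,-1.3,0,0,0,1,0.05,0.02,-2.6,0,0,0,1,0.05,0.02,-4.05,0,0,0,1,0.05,0.02,-4.05,0,0,0,0,0.05,0.02,-4.05,0,0,0,0])

```text
time: 15.45
ee_pos: [0.4294, -0.2793, 0.0143]
tcp_rot: [-179.9, 0.0, 55.3]
wrist_force: [0.3, -0.3, 1.3]
opening: 0.0591
```

Call:
apply_moves(targets=[0,0,0,0,0,0,0,0,0,0,0,0,0,0,0,0,0,0,0,0,0,0,0,0,0,0,0,0])

```text
time: 15.85
ee_pos: [0.431, -0.2803, 0.0162]
tcp_rot: [179.8, -0.0, 55.3]
wrist_force: [0.3, 0.3, 7.1]
opening: 0.0485
```

Call:
apply_moves(targets=[0,0,1,0,0,0,0,0,0,2.2,0,0,0,0,0,0,3.2,0,0,0,0,0,0,3.2,0,0,0,0])

```text
time: 16.25
ee_pos: [0.4317, -0.2807, 0.1153]
tcp_rot: [179.5, -0.0, 55.3]
wrist_force: [0.5, -0.8, -0.7]
opening: 0.0481
```

Call:
apply_moves(targets=[3,2,0,0,0,1.4,0,3,2,0,0,0,2.8,0,3,2,0,0,0,4.2,0,3,2,0,0,0,5.6,0,3,2,0,0,0,7,0])

```text
time: 16.75
ee_pos: [0.5201, -0.2188, 0.1093]
tcp_rot: [-180.0, -0.0, 97.7]
wrist_force: [0.2, 0.3, -0.8]
opening: 0.0481
```

Call:
apply_moves(targets=[0,0,0,0,0,1.4,0,0,0,0,0,0,2.8,0,0,0,0,0,0,4,0,0,0,0,0,0,4,0])

```text
time: 17.15
ee_pos: [0.5196, -0.2194, 0.1096]
tcp_rot: [-180.0, -0.0, 121.4]
wrist_force: [-0.6, -0.4, -0.7]
opening: 0.0481
```

```bash
python3 - <<'E'
from h import *
c=snap('scene','s11.png')
crop('s11.png','s11a.png',210,110,330,210,6)
k=rk(0,-.112);go(*k,.11,90-8.3)
E
```

```text
now [ 0.5196 -0.2194  0.1096] [-1.8000e+02 -1.0000e-02  1.2116e+02] q [-22.9   6.2  -2.   81.8   0.   36. ] open 0.0485 F [ 0.22  0.57 -2.13] t 17.2
TARGET [np.float64(0.6135), np.float64(-0.0881), 0.11, 81.7] DELTA [3.129 4.375 0.012] dyaw -6.576
```

View pics/s11a.png

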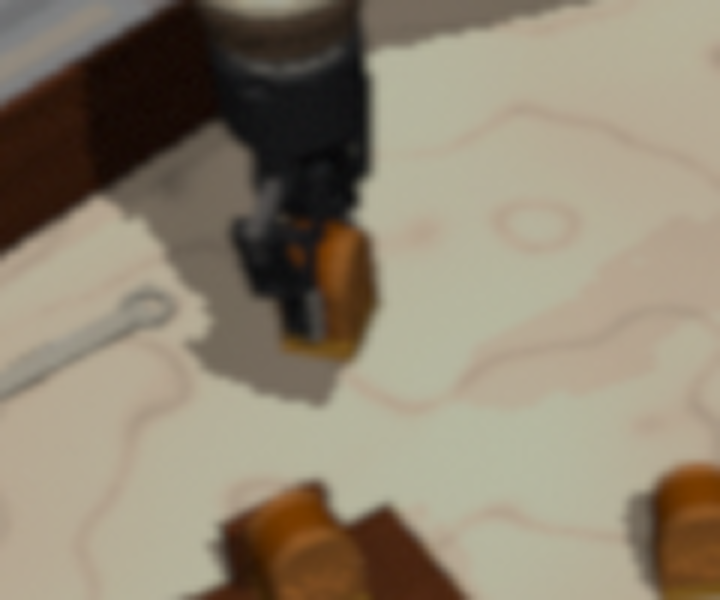

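Call:
apply_moves(targets=[0.6,0.9,0,0,0,-1.4,0,1.3,1.8,0,0,0,-2.8,0,1.9,2.7,0,0,0,-4.2,0,2.5,3.6,0,0,0,-5.5,0,3.1,4.37,0,0,0,-6.55,0])

```text
time: 17.7
ee_pos: [0.6133, -0.0869, 0.1097]
tcp_rot: [180.0, -0.0, 81.5]
wrist_force: [0.8, 0.2, -2.1]
opening: 0.0481
```

Call:
apply_moves(targets=[0,0,0,0,0,0,0,0,0,0,0,0,0,0])

```text
time: 17.9
ee_pos: [0.6127, -0.0879, 0.1094]
tcp_rot: [-180.0, 0.0, 82.0]
wrist_force: [-0.7, -0.8, -1.5]
opening: 0.0482
```

```bash
python3 - <<'E'
from h import *
c=snap('scene','s12.png')
crop('s12.png','s12a.png',220,120,340,220,6)
k=rk(0,-.112);go(*k,.029,90-8.3)
E
```

```text
now [ 0.6124 -0.0886  0.1095] [-1.7997e+02  2.0000e-02  8.1990e+01] q [-8.2 13.7  6.5 82.8 -0.  89.8] open 0.0483 F [-0.05  0.13 -1.33] t 17.95
TARGET [np.float64(0.6135), np.float64(-0.0881), 0.029, 81.7] DELTA [ 0.039  0.015 -2.685] dyaw -0.048
```

View pics/s12a.png

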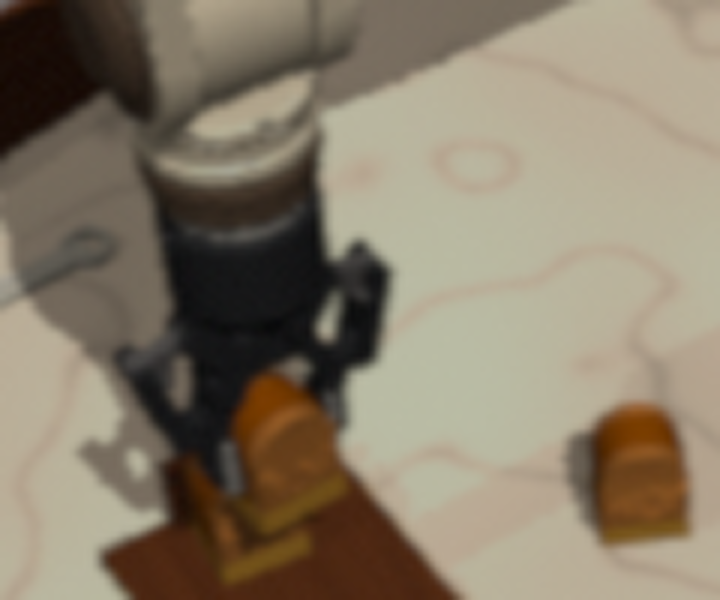

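Call:
apply_moves(targets=[0.04,0.01,-1,0,0,0,0,0.04,0.01,-2,0,0,0,0,0.04,0.01,-2.5,0,0,0,0,0.04,0.01,-2.7,0,0,0,0,0.04,0.01,-2.72,0,0,0,0])

```text
time: 18.45
ee_pos: [0.6134, -0.0887, 0.0289]
tcp_rot: [-180.0, 0.0, 82.0]
wrist_force: [-0.3, 0.3, -1.7]
opening: 0.0485
```

Call:
apply_moves(targets=[0,0,0,0,0,0,0.5,0,0,0,0,0,0,1,0,0,0,0,0,0,1,0,0,0,0,0,0,1,0,0,1,0,0,0,1])

```text
time: 18.95
ee_pos: [0.6117, -0.0877, 0.0546]
tcp_rot: [-179.6, -0.0, 82.0]
wrist_force: [-0.1, 1.5, -0.2]
opening: 0.0856
```

Call:
apply_moves(targets=[0,0,2,0,0,0,1,0,0,3.4,0,0,0,1,-2,0,3.4,0,0,-1.4,1,-4,0,3.4,0,0,-2.8,1,-5,2,3.4,0,0,-4,1])

```text
time: 19.45
ee_pos: [0.4801, -0.0517, 0.1607]
tcp_rot: [179.9, 0.0, 57.4]
wrist_force: [0.8, 1.2, 0.9]
opening: 0.0855
```

```bash
python3 - <<'E'
from h import *
c=snap('scene','s13.png');snap('top','t13.png')
crop('s13.png','s13a.png',220,140,340,240,6)
crop('t13.png','t13a.png',150,120,470,280,2.5)
go(.439,-.02,.1,54)
E
```

```text
now [ 0.4788 -0.0477  0.1611] [-1.7999e+02 -5.0000e-02  5.7740e+01] q [ -5.7  -5.3  -8.   87.3   0.  116.5] open 0.085 F [ 2.09 -0.47 -0.3 ] t 19.55
TARGET [0.439, -0.02, 0.1, 54] DELTA [-1.326  0.923 -2.035] dyaw -0.624
```

View pics/s13a.png

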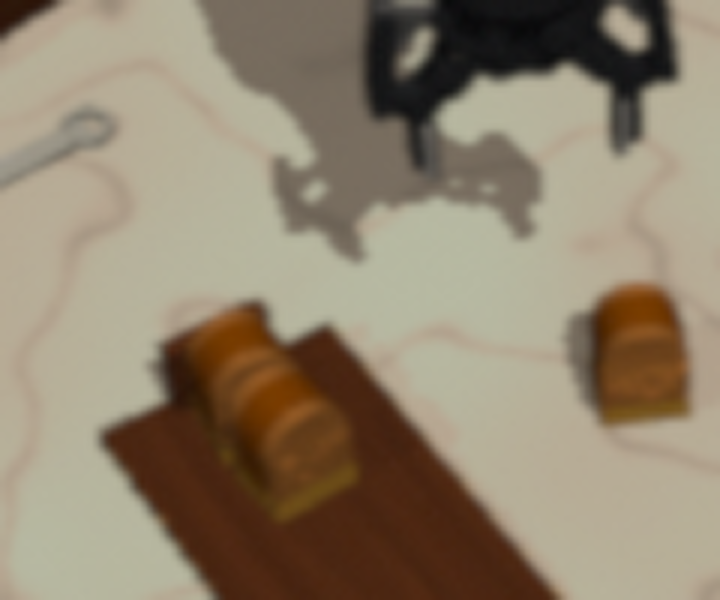

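View pics/t13a.png

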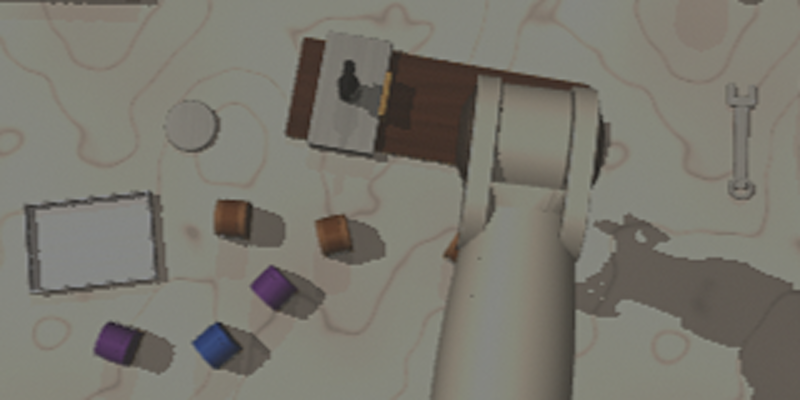

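Call:
apply_moves(targets=[-1.33,0.92,-1,0,0,-0.62,1,-1.33,0.92,-2,0,0,-0.62,1,-1.33,0.92,-3.5,0,0,-0.62,1,-1.33,0.92,-4.9,0,0,-0.62,1,-1.33,0.92,-4.9,0,0,-0.62,1])

```text
time: 20.05
ee_pos: [0.4386, -0.0218, 0.0086]
tcp_rot: [-179.6, 0.2, 54.3]
wrist_force: [-0.1, -0.6, 0.1]
opening: 0.0855
```

```bash
python3 - <<'E'
from h import *
im=cv2.imread('pics/s13.png')[185:230,250:285];cv2.imwrite('pics/s13b.png',cv2.resize(np.clip(im*1.6,0,255).astype(np.uint8),None,fx=11,fy=11,interpolation=cv2.INTER_CUBIC))
im=cv2.imread('pics/scene0.png')[243:280,450:492];cv2.imwrite('pics/pur.png',cv2.resize(im,None,fx=10,fy=10,interpolation=cv2.INTER_CUBIC))
go(.4385,-.02,.014,54)
E
```

```text
now [ 0.4386 -0.0218  0.0086] [-179.62    0.25   54.34] q [ -2.8  -8.  -27.4  71.1  -0.  122.8] open 0.0855 F [-0.11 -0.61  0.12] t 20.05
TARGET [0.4385, -0.02, 0.014, 54] DELTA [-0.005  0.061  0.18 ] dyaw -0.057
```

View pics/s13b.png

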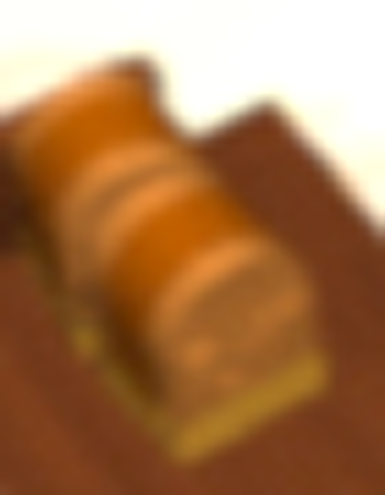

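View pics/pur.png

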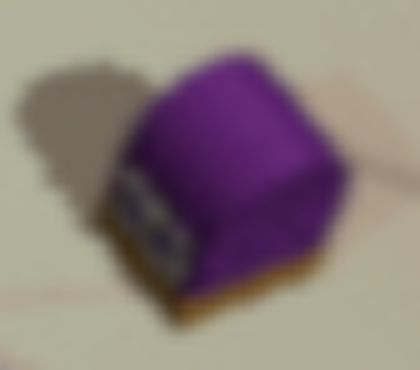

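Call:
apply_moves(targets=[0,0.03,0.05,0,0,0,1,0,0.03,0.05,0,0,0,0,0,0.03,0.05,0,0,0,0,0,0.03,0.05,0,0,0,0,0,0.03,0.05,0,0,0,0])

```text
time: 20.55
ee_pos: [0.4431, -0.0211, 0.0166]
tcp_rot: [179.9, -0.1, 54.3]
wrist_force: [-1.6, 0.6, 8.9]
opening: 0.0475
```

Call:
apply_moves(targets=[0,0,0,0,0,0,0,0,0,0,0,0,0,0,0,0,0,0,0,0,0])

```text
time: 20.85
ee_pos: [0.4431, -0.0211, 0.0165]
tcp_rot: [179.9, -0.1, 54.3]
wrist_force: [-1.5, 0.9, 7.8]
opening: 0.0477
```

```bash
python3 - <<'E'
from h import *
k=rk(0,-.066);go(*k,.12,90-8.3)
E
```

```text
now [ 0.4431 -0.0211  0.0165] [ 1.7987e+02 -1.0000e-01  5.4300e+01] q [ -2.7  -8.4 -26.8  71.4   0.  123. ] open 0.0477 F [-1.53  0.87  7.77] t 20.85
TARGET [np.float64(0.6202), np.float64(-0.0426), 0.12, 81.7] DELTA [ 5.902 -0.717  3.449] dyaw 4.567
```

Call:
apply_moves(targets=[0,0,1.2,0,0,0,0,0,0,2.4,0,0,0,0,0,0,3.45,0,0,0.6,0,1.2,-0.15,3.45,0,0,2,0,2.5,-0.3,3.45,0,0,3.3,0])

```text
time: 21.35
ee_pos: [0.5188, -0.0304, 0.121]
tcp_rot: [179.7, -0.1, 74.4]
wrist_force: [0.7, 0.3, -1.3]
opening: 0.0472
```

Call:
apply_moves(targets=[1.2,-0.15,0,0,0,0.6,0,2.4,-0.3,0,0,0,1.2,0,3.4,-0.42,0,0,0,1.27,0,3.4,-0.42,0,0,0,1.27,0,3.4,-0.42,0,0,0,1.27,0])

```text
time: 21.85
ee_pos: [0.6191, -0.0429, 0.1178]
tcp_rot: [-179.9, 0.0, 81.7]
wrist_force: [0.6, -0.1, -2.2]
opening: 0.0476
```

```bash
python3 - <<'E'
from h import *
c=snap('scene','s14.png')
crop('s14.png','s14a.png',220,120,340,220,6)
k=rk(0,-.066);go(*k,.029,90-8.3)
E
```

```text
now [ 0.6187 -0.0428  0.1182] [-179.97    0.     81.7 ] q [-4.  13.9  7.7 83.8 -0.  94.3] open 0.0476 F [ 0.71  0.16 -0.52] t 21.9
TARGET [np.float64(0.6202), np.float64(-0.0426), 0.029, 81.7] DELTA [ 0.051  0.005 -2.974] dyaw -0.001
```

View pics/s14a.png

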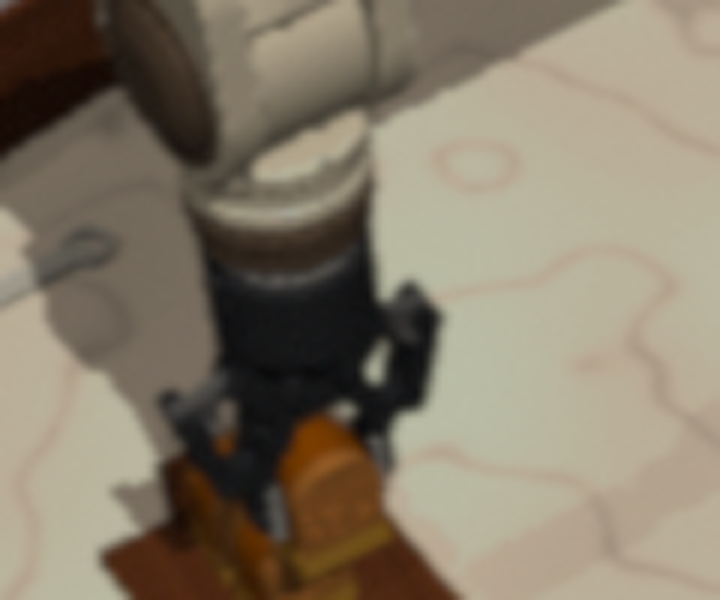

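Call:
apply_moves(targets=[0.05,0,-1,0,0,0,0,0.05,0,-2,0,0,0,0,0.05,0,-2.7,0,0,0,0,0.05,0,-2.95,0,0,0,0,0.05,0,-3,0,0,0,0])

```text
time: 22.4
ee_pos: [0.6196, -0.0426, 0.029]
tcp_rot: [-180.0, -0.0, 81.7]
wrist_force: [-0.0, -0.5, -0.1]
opening: 0.0475
```

Call:
apply_moves(targets=[0,0,0,0,0,0,0,0,0,0,0,0,0,0,0,0,0,0,0,0,0.5,0,0,0,0,0,0,1,0,0,0,0,0,0,1])

```text
time: 22.9
ee_pos: [0.6207, -0.0428, 0.0285]
tcp_rot: [180.0, -0.0, 81.7]
wrist_force: [0.3, 1.2, -0.5]
opening: 0.0747
```

Call:
apply_moves(targets=[0,0,0,0,0,0,1,0,0,0,0,0,0,1,0,0,1.2,0,0,0,1,0,0,2.4,0,0,0,1,0,0,3.6,0,0,0,1])

```text
time: 23.4
ee_pos: [0.6202, -0.0428, 0.1373]
tcp_rot: [-180.0, 0.0, 81.7]
wrist_force: [0.3, -0.2, 0.3]
opening: 0.0851
```

Call:
apply_moves(targets=[-4,3,0,0,0,4,1,-4,3,0,0,0,4,1,-4,3,0,0,0,4,1,-4,3,0,0,0,4,1,-4,3,0,0,0,4,1])

```text
time: 23.9
ee_pos: [0.5002, 0.0478, 0.1368]
tcp_rot: [179.9, 0.0, 105.8]
wrist_force: [0.7, 0.3, 0.6]
opening: 0.085
```

```bash
python3 - <<'E'
from h import *
c=snap('scene','s15.png');d=snap('top','t15.png')
im=cv2.imread('pics/s15.png')[130:290,220:420];cv2.imwrite('pics/s15a.png',cv2.resize(im,None,fx=3.8,fy=3.8,interpolation=cv2.INTER_CUBIC))
print(fits({'scene':c},.455,.158,['scene']),fits({'scene':c},.472,.292,['scene']))
go(.454,.158,.1,109)
E
```

```text
(np.float64(0.4534129621952239), np.float64(0.15659411859603278), np.float64(22.075584039162905), np.float64(0.11386623233556747)) (np.float64(0.4716521079262501), np.float64(0.2918557436483443), np.float64(184.72053124734657), np.float64(0.10915382206439972))
now [0.5012 0.047  0.1364] [1.7995e+02 2.0000e-02 1.0566e+02] q [ 5.4 -2.3 -7.8 84.4 -0.  79.7] open 0.0854 F [-0.14 -0.87  0.34] t 24.0
TARGET [0.454, 0.158, 0.1, 109] DELTA [-1.574  3.7   -1.214] dyaw 0.557
```

View pics/s15a.png

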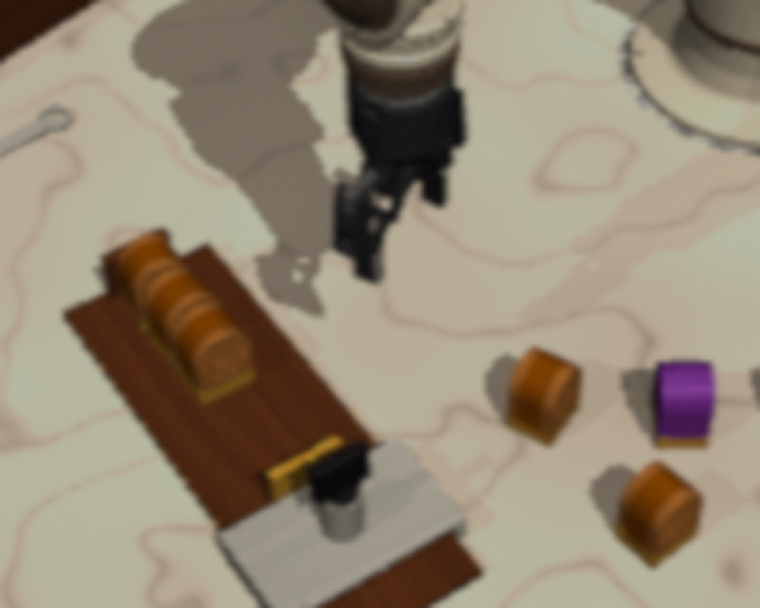

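Call:
apply_moves(targets=[-1.57,3.7,0,0,0,0.7,1,-1.57,3.7,0,0,0,0.7,1,-1.57,3.7,0,0,0,0.7,1,-1.57,3.7,-1.4,0,0,0.7,1,-1.57,3.7,-2,0,0,0.7,1])

```text
time: 24.5
ee_pos: [0.4533, 0.1583, 0.0735]
tcp_rot: [-179.9, 0.0, 109.9]
wrist_force: [-0.8, -0.6, -0.7]
opening: 0.0856
```

```bash
python3 - <<'E'
from h import *
go(.454,.158,.014,110)
E
```

```text
now [0.4533 0.1583 0.0735] [-1.7988e+02  1.0000e-02  1.0990e+02] q [ 19.3  -4.6 -16.9  77.7  -0.   89.4] open 0.0856 F [-0.8  -0.56 -0.68] t 24.5
TARGET [0.454, 0.158, 0.014, 110] DELTA [ 0.022 -0.01  -1.984] dyaw 0.017
```

Call:
apply_moves(targets=[0,0,-1,0,0,0,1,0,0,-2,0,0,0,1,0,0,-2,0,0,0,0,0,0,-2,0,0,0,0,0,0,-2,0,0,0,0])

```text
time: 25.0
ee_pos: [0.4547, 0.1583, 0.018]
tcp_rot: [179.9, 0.0, 109.9]
wrist_force: [-0.2, -0.7, -0.9]
opening: 0.0489
```

Call:
apply_moves(targets=[0,0,0,0,0,0,0,0,0,0,0,0,0,0,0,0,0,0,0,0,0,0,0,0,0,0,0,0])

```text
time: 25.4
ee_pos: [0.4546, 0.1585, 0.0178]
tcp_rot: [179.8, 0.0, 109.9]
wrist_force: [0.7, -1.2, 6.3]
opening: 0.0489
```

```bash
python3 - <<'E'
from h import *
k=rk(0,-.020);go(*k,.12,90-8.3)
E
```

```text
now [0.4546 0.1585 0.0178] [1.7982e+02 3.0000e-02 1.0990e+02] q [ 19.2  -3.1 -21.8  71.1  -0.   89.3] open 0.0489 F [ 0.74 -1.24  6.31] t 25.4
TARGET [np.float64(0.6268), np.float64(0.0029), 0.12, 81.7] DELTA [ 5.74  -5.185  3.408] dyaw -4.701
```

Call:
apply_moves(targets=[0,0,1.2,0,0,0,0,0,0,2.4,0,0,0,0,0.3,-0.3,3.4,0,0,-1,0,1.3,-1.2,3.4,0,0,-2.2,0,2.3,-2.1,3.4,0,0,-3.4,0])

```text
time: 25.9
ee_pos: [0.5237, 0.0951, 0.1201]
tcp_rot: [179.8, -0.0, 89.3]
wrist_force: [0.2, 1.6, -1.8]
opening: 0.0491
```

Call:
apply_moves(targets=[1.1,-1,0,0,0,-1.3,0,2.2,-2,0,0,0,-1.3,0,3.2,-2.9,0,0,0,-1.3,0,3.44,-3.08,0,0,0,-1.3,0,3.44,-3.08,0,0,0,-1.3,0])

```text
time: 26.4
ee_pos: [0.626, 0.0019, 0.1176]
tcp_rot: [-179.9, 0.0, 81.6]
wrist_force: [-0.7, 0.9, -2.1]
opening: 0.0491
```

```bash
python3 - <<'E'
from h import *
c=snap('scene','s16.png')
crop('s16.png','s16a.png',220,120,340,220,6)
k=rk(0,-.020);go(*k,.0305,90-8.3)
E
```

```text
now [0.6253 0.0028 0.1178] [-1.7993e+02 -1.0000e-02  8.1670e+01] q [ 0.3 14.6  8.5 83.9  0.  98.6] open 0.0489 F [ 0.14 -0.17 -1.37] t 26.45
TARGET [np.float64(0.6268), np.float64(0.0029), 0.0305, 81.7] DELTA [ 0.051  0.003 -2.91 ] dyaw 0.005
```

View pics/s16a.png

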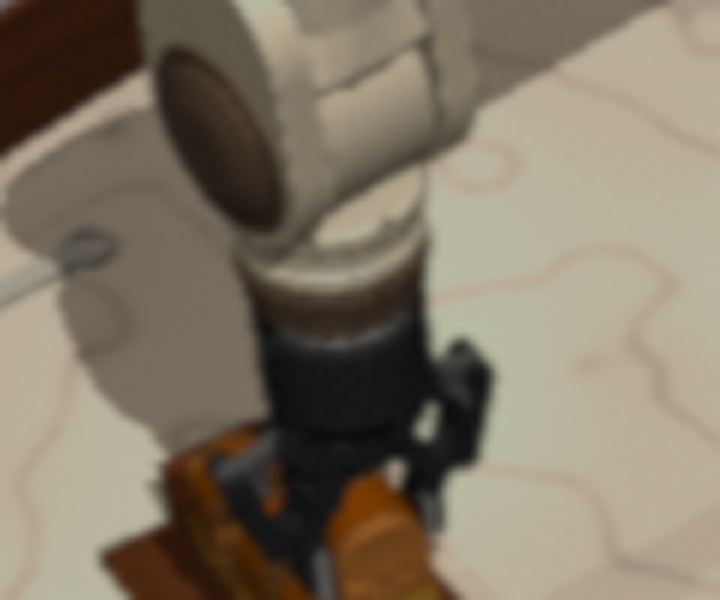

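Call:
apply_moves(targets=[0.05,0,-1,0,0,0,0,0.05,0,-2,0,0,0,0,0.05,0,-2.6,0,0,0,0,0.05,0,-2.85,0,0,0,0,0.05,0,-2.93,0,0,0,0])

```text
time: 26.95
ee_pos: [0.6262, 0.0038, 0.0302]
tcp_rot: [-180.0, -0.0, 81.8]
wrist_force: [-0.2, 1.5, -1.0]
opening: 0.0488
```

Call:
apply_moves(targets=[0,0,0,0,0,0,0,0,0,0,0,0,0,0,0,0,0,0,0,0,0.5,0,0,0,0,0,0,1,0,0,0,0,0,0,1])

```text
time: 27.45
ee_pos: [0.6274, 0.0028, 0.0308]
tcp_rot: [179.9, -0.0, 81.7]
wrist_force: [-0.4, -0.9, 0.1]
opening: 0.076
```

Call:
apply_moves(targets=[0,0,0,0,0,0,1,0,0,0,0,0,0,1,0,0,1.2,0,0,0,1,0,0,2.4,0,0,0,1,0,0,3.6,0,0,0,1])

```text
time: 27.95
ee_pos: [0.6268, 0.0028, 0.1394]
tcp_rot: [-180.0, 0.0, 81.7]
wrist_force: [2.0, -0.5, 0.5]
opening: 0.0856
```

Call:
apply_moves(targets=[-5,5.5,0,0,0,2,1,-5,5.5,0,0,0,2,1,-5,5.5,0,0,0,2,1,-5,5.5,0,0,0,2,1,-5,5.5,0,0,0,2,1])

```text
time: 28.45
ee_pos: [0.4747, 0.1699, 0.1386]
tcp_rot: [180.0, -0.0, 93.8]
wrist_force: [0.8, 0.4, 0.6]
opening: 0.0853
```

```bash
python3 - <<'E'
from h import *
c=snap('scene','s17.png');d=snap('top','t17.png')
im=cv2.imread('pics/s17.png')[130:310,220:430];cv2.imwrite('pics/s17a.png',cv2.resize(im,None,fx=3.3,fy=3.3,interpolation=cv2.INTER_CUBIC))
print(fits({'scene':c},.472,.292,['scene']))
go(.472,.292,.0775,95)
E
```

```text
(np.float64(0.4716521079262501), np.float64(0.2918557436483443), np.float64(184.72053124734657), np.float64(0.10915382206439972))
now [0.4754 0.1698 0.1388] [ 1.7997e+02 -4.0000e-02  9.3900e+01] q [ 19.6  -2.1  -7.4  84.7   0.  105.7] open 0.0853 F [1.65 0.37 0.68] t 28.55
TARGET [0.472, 0.292, 0.0775, 95] DELTA [-0.113  4.073 -2.044] dyaw 0.183
```

View pics/s17a.png

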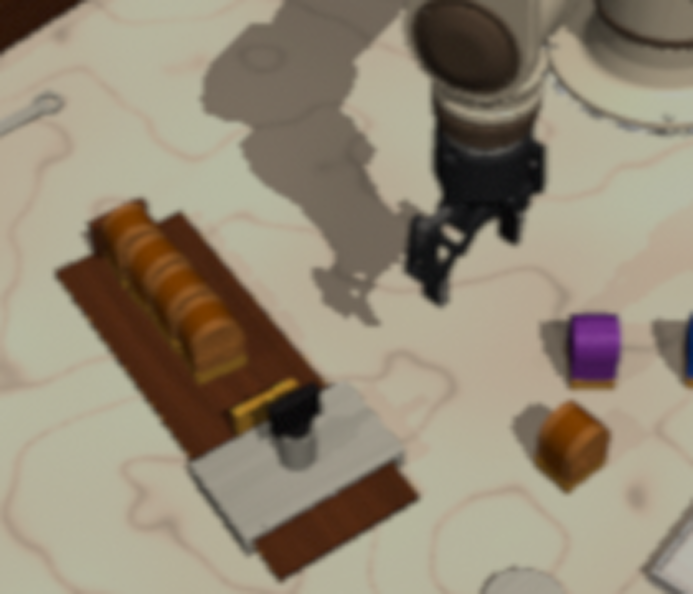

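Call:
apply_moves(targets=[-0.11,4.08,0,0,0,0.1,1,-0.11,4.08,0,0,0,0.1,1,-0.11,4.08,0,0,0,0.1,1,-0.11,4.08,-1.4,0,0,0.1,1,-0.11,4.08,-2,0,0,0.1,1])

```text
time: 29.05
ee_pos: [0.4735, 0.2902, 0.0753]
tcp_rot: [-179.9, 0.1, 94.4]
wrist_force: [-1.1, -0.8, -1.2]
opening: 0.0857
```

```bash
python3 - <<'E'
from h import *
go(.472,.292,.014,94.5)
E
```

```text
now [0.4735 0.2902 0.0753] [-1.7988e+02  8.0000e-02  9.4370e+01] q [ 31.5   5.7  -6.4  78.   -0.  117.1] open 0.0857 F [-1.05 -0.84 -1.16] t 29.05
TARGET [0.472, 0.292, 0.014, 94.5] DELTA [-0.049  0.059 -2.043] dyaw 0.022
```

Call:
apply_moves(targets=[0,0,-1,0,0,0,1,0,0,-2,0,0,0,1,0,0,-2.05,0,0,0,0,0,0,-2.05,0,0,0,0,0,0,-2.05,0,0,0,0])

```text
time: 29.55
ee_pos: [0.4748, 0.2905, 0.0187]
tcp_rot: [179.9, -0.1, 94.3]
wrist_force: [0.3, -0.5, -1.3]
opening: 0.0491
```

Call:
apply_moves(targets=[0,0,0,0,0,0,0,0,0,0,0,0,0,0,0,0,0,0,0,0,0,0,0,0,0,0,0,0])

```text
time: 29.95
ee_pos: [0.4748, 0.2907, 0.0185]
tcp_rot: [179.8, -0.1, 94.3]
wrist_force: [1.7, -1.6, 5.3]
opening: 0.0495
```

```bash
python3 - <<'E'
from h import *
k=rk(0,.026);go(*k,.12,90-8.3)
E
```

```text
now [0.4748 0.2907 0.0185] [ 1.7984e+02 -6.0000e-02  9.4310e+01] q [ 31.5   7.1 -11.3  71.5  -0.  117.2] open 0.0495 F [ 1.68 -1.64  5.34] t 29.95
TARGET [np.float64(0.6335), np.float64(0.0484), 0.12, 81.7] DELTA [ 5.288 -8.074  3.385] dyaw -2.101
```

Call:
apply_moves(targets=[0,0,1.2,0,0,0,0,0,0,2.4,0,0,0,0,0,-1.2,3.4,0,0,-0.7,0,0,-2.4,3.4,0,0,-1.4,0,0,-3.7,3.4,0,0,-2.1,0])

```text
time: 30.45
ee_pos: [0.4742, 0.1787, 0.1202]
tcp_rot: [179.9, -0.1, 81.6]
wrist_force: [0.1, 0.0, -3.0]
opening: 0.0491
```

Call:
apply_moves(targets=[0,-1.2,0,0,0,0,0,0,-2.4,0,0,0,0,0,0.5,-3.6,0,0,0,0,0,1.5,-4.3,0,0,0,0,0,2.6,-4.37,0,0,0,0,0])

```text
time: 30.95
ee_pos: [0.5525, 0.0456, 0.1197]
tcp_rot: [179.9, 0.0, 81.6]
wrist_force: [0.0, 0.6, -0.4]
opening: 0.0492
```

```bash
python3 - <<'E'
from h import *
k=rk(0,.025);go(*k,.12,90-8.3)
E
```

```text
now [0.5525 0.0456 0.1197] [1.7992e+02 1.0000e-02 8.1560e+01] q [  4.7   4.7  -2.5  82.7  -0.  103.2] open 0.0492 F [ 0.    0.63 -0.45] t 30.95
TARGET [np.float64(0.6333), np.float64(0.0474), 0.12, 81.7] DELTA [2.693 0.061 0.011] dyaw 0.023
```

Call:
apply_moves(targets=[1.3,0.03,0,0,0,0,0,2.4,0.05,0,0,0,0,0,2.68,0.06,0,0,0,0,0,2.68,0.06,0,0,0,0,0,2.68,0.06,0,0,0,0,0])

```text
time: 31.45
ee_pos: [0.6313, 0.05, 0.1187]
tcp_rot: [-179.9, 0.0, 81.7]
wrist_force: [0.0, 0.5, -1.2]
opening: 0.0489
```

```bash
python3 - <<'E'
from h import *
c=snap('scene','s18.png')
crop('s18.png','s18a.png',220,150,340,250,6)
k=rk(0,.025);go(*k,.0315,90-8.3)
E
```

```text
now [0.6312 0.0501 0.119 ] [-179.98    0.     81.73] q [  4.5  15.7   9.9  84.3   0.  102.8] open 0.0488 F [-0.6   0.01 -1.53] t 31.5
TARGET [np.float64(0.6333), np.float64(0.0474), 0.0315, 81.7] DELTA [ 0.07  -0.087 -2.918] dyaw -0.004
```

View pics/s18a.png

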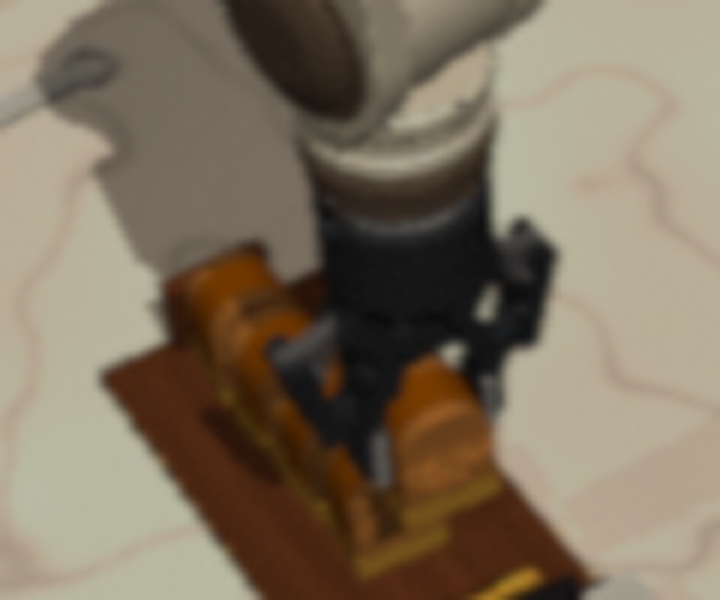

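Call:
apply_moves(targets=[0.06,-0.06,-1,0,0,0,0,0.06,-0.06,-2,0,0,0,0,0.06,-0.06,-2.6,0,0,0,0,0.06,-0.06,-2.85,0,0,0,0,0.06,-0.06,-2.93,0,0,0,0])

```text
time: 32.0
ee_pos: [0.6331, 0.0482, 0.0309]
tcp_rot: [-180.0, 0.0, 81.7]
wrist_force: [-0.6, 0.4, -1.7]
opening: 0.0489
```

Call:
apply_moves(targets=[0,0,0,0,0,0,0,0,0,0,0,0,0,0,0,0,0,0,0,0,0.5,0,0,0,0,0,0,1,0,0,0,0,0,0,1])

```text
time: 32.5
ee_pos: [0.6343, 0.0482, 0.0315]
tcp_rot: [179.9, -0.0, 81.7]
wrist_force: [0.5, 0.3, 0.2]
opening: 0.076
```

Call:
apply_moves(targets=[0,0,0,0,0,0,1,0,0,0,0,0,0,1,0,0,1.3,0,0,0,1,0,0,2.6,0,0,0,1,0,0,4,0,0,0,1])

```text
time: 33.0
ee_pos: [0.6335, 0.0481, 0.1518]
tcp_rot: [-179.9, 0.0, 81.7]
wrist_force: [0.5, -0.5, 0.0]
opening: 0.085
```

Call:
apply_moves(targets=[-6,1.5,1,0,0,6,1,-6,1.5,1,0,0,6,1,-6,1.5,1,0,0,6,1,-6,1.5,1,0,0,6,1,-6,1.5,1,0,0,6,1])

```text
time: 33.5
ee_pos: [0.4512, 0.0939, 0.1829]
tcp_rot: [179.9, 0.0, 118.1]
wrist_force: [0.5, 0.8, 0.6]
opening: 0.0854
```

Call:
apply_moves(targets=[-1,4,1,0,0,6,1,-1,4,1,0,0,6,1,-1,4,1,0,0,6,1,-1,4,1,0,0,6,1,-1,4,1,0,0,6,1])

```text
time: 34.0
ee_pos: [0.4242, 0.2139, 0.2109]
tcp_rot: [180.0, 0.0, 154.0]
wrist_force: [-0.5, -0.1, 0.2]
opening: 0.0856
```

```bash
python3 - <<'E'
from h import *
c=snap('scene','s19.png');d=snap('top','t19.png')
im=cv2.imread('pics/s19.png')[170:310,220:360];cv2.imwrite('pics/s19a.png',cv2.resize(im,None,fx=4.2,fy=4.2,interpolation=cv2.INTER_CUBIC))
im=cv2.imread('pics/t19.png')[120:260,250:400];cv2.imwrite('pics/t19a.png',cv2.resize(np.clip(im*1.5,0,255).astype(np.uint8),None,fx=4.2,fy=4.2,interpolation=cv2.INTER_CUBIC))
go(.472,.292,.0775,95)
E
```

```text
now [0.4242 0.213  0.2106] [-179.99   -0.    153.52] q [26.7 -5.7 -2.8 92.9 -0.  53.1] open 0.0853 F [ 0.07  0.49 -0.34] t 34.1
TARGET [0.472, 0.292, 0.0775, 95] DELTA [ 1.592  2.634 -4.438] dyaw -9.754
```

View pics/s19a.png

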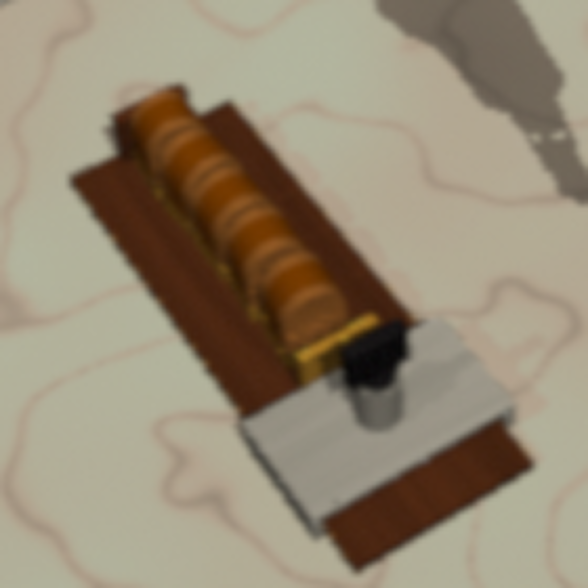

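View pics/t19a.png

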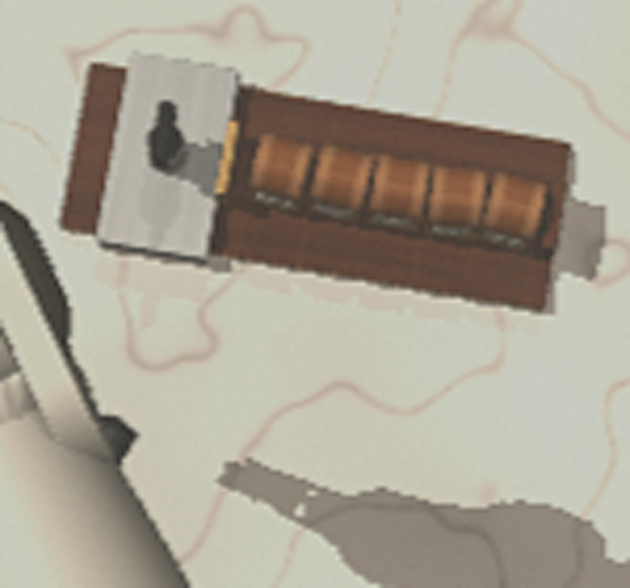

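```bash
python3 - <<'E'
from h import *
go(.646,.1425,.2,171.7); print(loc([.646,.1425]))
E
```

```text
now [0.4242 0.213  0.2106] [-179.99   -0.    153.52] q [26.7 -5.7 -2.8 92.9 -0.  53.1] open 0.0853 F [ 0.07  0.49 -0.34] t 34.1
TARGET [0.646, 0.1425, 0.2, 171.7] DELTA [ 7.392 -2.349 -0.354] dyaw 3.029
[-0.0011646  0.1208982]
```

Call:
apply_moves(targets=[7.4,-2.35,-0.35,0,0,3,1,7.4,-2.35,-0.35,0,0,3,1,7.4,-2.35,-0.35,0,0,3,1,7.4,-2.35,-0.35,0,0,3,1,7.4,-2.35,-0.35,0,0,3,1])

```text
time: 34.6
ee_pos: [0.6486, 0.14, 0.1988]
tcp_rot: [-180.0, -0.0, 171.3]
wrist_force: [0.5, 1.0, 0.7]
opening: 0.0854
```

Call:
apply_moves(targets=[0,0,0,0,0,0,1,0,0,0,0,0,0,1])

```text
time: 34.8
ee_pos: [0.6463, 0.1413, 0.199]
tcp_rot: [-180.0, -0.1, 171.4]
wrist_force: [0.9, -0.0, 0.4]
opening: 0.0855
```

```bash
python3 - <<'E'
from h import *
go(.646,.1425,.086,171.7)
E
```

```text
now [0.6463 0.1413 0.199 ] [-1.7996e+02 -1.2000e-01  1.7142e+02] q [12.3 20.6 24.9 94.4  0.  20.9] open 0.0855 F [ 0.93 -0.01  0.44] t 34.8
TARGET [0.646, 0.1425, 0.086, 171.7] DELTA [-0.01   0.04  -3.767] dyaw 0.047
```

Call:
apply_moves(targets=[0,0.03,-1.5,0,0,0,1,0,0.03,-3,0,0,0,1,0,0.03,-3.77,0,0,0,1,0,0.03,-3.77,0,0,0,0,0,0.03,-3.77,0,0,0,0], newtons=60)

```text
time: 35.3
ee_pos: [0.6456, 0.1437, 0.0889]
tcp_rot: [180.0, 0.1, 171.7]
wrist_force: [0.2, 0.6, 1.3]
opening: 0.0591
```

Call:
apply_moves(targets=[0,0,0,0,0,0,0,0,0,0,0,0,0,0,0,0,0,0,0,0,0,0,0,0,0,0,0,0,0,0,0,0,0,0,0])

```text
time: 35.8
ee_pos: [0.6466, 0.1437, 0.0889]
tcp_rot: [179.9, 0.1, 171.7]
wrist_force: [-1.9, -0.4, 5.0]
opening: 0.0104
```

```bash
python3 - <<'E'
from h import *
o=bot.get_obs();print(loc(o['ee_pos']),o['torque'])
k=rk(-.0,.078);go(*k,.086,171.7)
E
```

```text
[-0.00075708  0.12219782] [ 0.00366815  0.28261419 -0.07587679]
now [0.6466 0.1437 0.0889] [1.7995e+02 1.2000e-01 1.7170e+02] q [12.5 19.9 11.8 81.8  0.  20.8] open 0.0104 F [-1.93 -0.36  5.03] t 35.8
TARGET [np.float64(0.641), np.float64(0.0999), 0.086, 171.7] DELTA [-0.188 -1.461 -0.096] dyaw 0.0
```

Call:
apply_moves(targets=[-0.04,-0.26,0,0,0,0,0,-0.08,-0.52,0,0,0,0,0,-0.12,-0.78,0,0,0,0,0,-0.15,-0.98,0,0,0,0,0,-0.17,-1.1,0,0,0,0,0])

```text
time: 36.3
ee_pos: [0.6417, 0.1109, 0.0889]
tcp_rot: [179.9, 0.1, 171.7]
wrist_force: [0.1, 4.0, 4.8]
opening: 0.0105
```

```bash
python3 - <<'E'
from h import *
o=bot.get_obs();print(loc(o['ee_pos']),o['torque'],o['wrist_force'],o['opening'])
E
```

```text
[-0.00089023  0.08900058] [ 0.6969892  -0.0372577  -0.12726379] [0.12265185 3.97452216 4.77597861] 0.010475379423070775
```

Call:
apply_moves(targets=[-0.01,-0.07,0,0,0,0,0,-0.02,-0.14,0,0,0,0,0,-0.03,-0.2,0,0,0,0,0,-0.035,-0.24,0,0,0,0,0,-0.035,-0.24,0,0,0,0,0])

```text
time: 36.8
ee_pos: [0.6407, 0.1043, 0.0889]
tcp_rot: [179.9, 0.1, 171.7]
wrist_force: [0.1, 4.0, 5.9]
opening: 0.0109
```

```bash
python3 - <<'E'
from h import *
o=bot.get_obs();print(loc(o['ee_pos']),o['torque'],o['wrist_force'],o['opening'])
c=snap('scene','s20.png')
im=cv2.imread('pics/s20.png')[170:310,220:360];cv2.imwrite('pics/s20a.png',cv2.resize(im,None,fx=4.2,fy=4.2,interpolation=cv2.INTER_CUBIC))
E
```

```text
[-0.00092597  0.08228082] [ 0.78920593 -0.02248177 -0.13333909] [0.14387377 4.02905562 5.91220283] 0.010857426255131428
```

View pics/s20a.png

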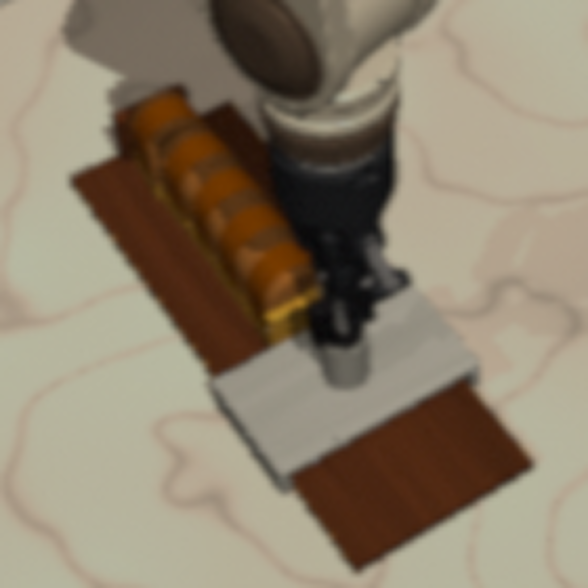

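Call:
apply_moves(targets=[-0.01,-0.05,0,0,0,0,0,-0.015,-0.1,0,0,0,0,0,-0.02,-0.13,0,0,0,0,0,-0.025,-0.16,0,0,0,0,0,-0.025,-0.16,0,0,0,0,0])

```text
time: 37.35
ee_pos: [0.64, 0.0997, 0.0889]
tcp_rot: [179.8, 0.1, 171.7]
wrist_force: [0.9, 5.4, 4.6]
opening: 0.0109
```

Call:
apply_moves(targets=[-0.005,-0.03,0,0,0,0,0,-0.01,-0.06,0,0,0,0,0,-0.01,-0.06,0,0,0,0,0])

```text
time: 37.65
ee_pos: [0.6397, 0.098, 0.0889]
tcp_rot: [179.8, 0.1, 171.7]
wrist_force: [0.7, 5.5, 5.1]
opening: 0.0109
```

Call:
apply_moves(targets=[-0.005,-0.03,0,0,0,0,0,-0.01,-0.06,0,0,0,0,0,-0.01,-0.06,0,0,0,0,0])

```text
time: 37.95
ee_pos: [0.6394, 0.0962, 0.0889]
tcp_rot: [179.8, 0.1, 171.7]
wrist_force: [0.6, 5.3, 5.1]
opening: 0.0105
```

Call:
apply_moves(targets=[-0.005,-0.03,0,0,0,0,0,-0.005,-0.03,0,0,0,0,0])

```text
time: 38.15
ee_pos: [0.6393, 0.0953, 0.0889]
tcp_rot: [179.8, 0.1, 171.7]
wrist_force: [0.7, 5.8, 4.8]
opening: 0.0107
```

Call:
apply_moves(targets=[-0.005,-0.03,0,0,0,0,0,-0.005,-0.03,0,0,0,0,0])

```text
time: 38.35
ee_pos: [0.6392, 0.0944, 0.0889]
tcp_rot: [179.8, 0.1, 171.7]
wrist_force: [0.8, 5.9, 5.7]
opening: 0.0105
```

Call:
apply_moves(targets=[-0.005,-0.03,0,0,0,0,0,-0.005,-0.03,0,0,0,0,0])

```text
time: 38.55
ee_pos: [0.639, 0.0935, 0.0889]
tcp_rot: [179.8, 0.1, 171.7]
wrist_force: [1.8, 5.6, 4.9]
opening: 0.0108
```

Call:
apply_moves(targets=[-0.005,-0.03,0,0,0,0,0,-0.005,-0.03,0,0,0,0,0])

```text
time: 38.75
ee_pos: [0.6389, 0.0926, 0.0889]
tcp_rot: [179.8, 0.1, 171.7]
wrist_force: [1.3, 5.6, 4.6]
opening: 0.0109
```

Call:
apply_moves(targets=[-0.005,-0.03,0,0,0,0,0,-0.005,-0.03,0,0,0,0,0])

```text
time: 38.95
ee_pos: [0.6387, 0.0918, 0.0889]
tcp_rot: [179.8, 0.2, 171.7]
wrist_force: [1.3, 6.3, 5.2]
opening: 0.0105
```

```bash
python3 - <<'E'
from h import *
o=bot.get_obs();print(loc(o['ee_pos']),o['torque'],o['wrist_force'],o['opening'])
c=snap('scene','s21.png')
im=cv2.imread('pics/s21.png')[170:310,220:360];cv2.imwrite('pics/s21a.png',cv2.resize(im,None,fx=4.2,fy=4.2,interpolation=cv2.INTER_CUBIC))
E
```

```text
[-0.00101735  0.06964253] [ 1.17108324 -0.24985749 -0.11762501] [1.2526277  6.25594832 5.24326147] 0.010543028247655661
```

View pics/s21a.png

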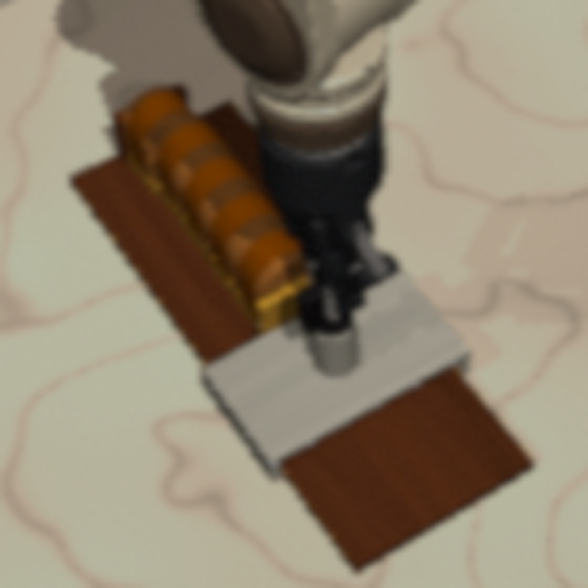

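Call:
apply_moves(targets=[-0.005,-0.03,0,0,0,0,0,-0.005,-0.03,0,0,0,0,0])

```text
time: 39.2
ee_pos: [0.6387, 0.0917, 0.0889]
tcp_rot: [179.7, 0.2, 171.8]
wrist_force: [2.2, 10.1, 4.7]
opening: 0.0111
```

Call:
apply_moves(targets=[-0.005,-0.03,0,0,0,0,0,-0.005,-0.03,0,0,0,0,0])

```text
time: 39.4
ee_pos: [0.6387, 0.0916, 0.089]
tcp_rot: [179.7, 0.2, 171.8]
wrist_force: [3.5, 14.3, 3.8]
opening: 0.0111
```

Call:
apply_moves(targets=[-0.005,-0.03,0,0,0,0,0,-0.005,-0.03,0,0,0,0,0])

```text
time: 39.6
ee_pos: [0.6387, 0.0915, 0.089]
tcp_rot: [179.6, 0.2, 171.8]
wrist_force: [2.9, 18.6, 3.4]
opening: 0.0106
```

Call:
apply_moves(targets=[-0.005,-0.03,0,0,0,0,0,-0.005,-0.03,0,0,0,0,0])

```text
time: 39.8
ee_pos: [0.6387, 0.0914, 0.089]
tcp_rot: [179.5, 0.2, 171.9]
wrist_force: [4.8, 21.6, 1.8]
opening: 0.0109
```

Call:
apply_moves(targets=[0,0,0,0,0,-1,0,0,0,0,0,0,-2,0,0,0,0,0,0,-3,0,0,0,0,0,0,-4,0,0,0,0,0,0,-5,0], newtons=80)

```text
time: 40.3
ee_pos: [0.6391, 0.0924, 0.0891]
tcp_rot: [179.4, -0.1, 141.7]
wrist_force: [6.6, 26.5, 0.5]
opening: 0.0105
```

Call:
apply_moves(targets=[0,0,0,0,0,-1,0,0,0,0,0,0,-2,0,0,0,0,0,0,-3,0,0,0,0,0,0,-4,0,0,0,0,0,0,-5,0])

```text
time: 40.8
ee_pos: [0.64, 0.0931, 0.0891]
tcp_rot: [179.4, -0.4, 111.7]
wrist_force: [11.0, 28.9, -1.1]
opening: 0.0104
```

```bash
python3 - <<'E'
from h import *
o=bot.get_obs();print(loc(o['ee_pos']),o['torque'],o['wrist_force'],o['opening'],o['tcp_rot'],o['q'])
E
```

```text
[-1.59265970e-06  7.11107746e-02] [ 5.85470626 -2.35011766  0.20710677] [11.02532612 28.92862933 -1.09048172] 0.010422256497126053 [179.39612767  -0.43722086 111.73778787] [ 8.02391684 17.2782756   8.5834971  80.82219258  0.56789743 76.29082691]
```

Call:
apply_moves(targets=[0,0.05,0,0,0,-0.7,0,0,0.08,0,0,0,-1.4,0,0,0.1,0,0,0,-2.1,0,0,0.1,0,0,0,-2.7,0,0,0.1,0,0,0,-2.9,0], newtons=100)

```text
time: 41.3
ee_pos: [0.6406, 0.0935, 0.0892]
tcp_rot: [179.5, -0.3, 94.3]
wrist_force: [14.0, 17.0, -1.3]
opening: 0.0099
```

```bash
python3 - <<'E'
from h import *
o=bot.get_obs();print(loc(o['ee_pos']),o['torque'],o['wrist_force'],o['opening'],o['tcp_rot'],o['q'])
E
```

```text
[0.00055288 0.07163206] [ 3.35789988 -2.83818045  0.26105845] [14.03514552 17.02195979 -1.30351078] 0.009939938883165075 [179.50588102  -0.33393182  94.33545158] [ 8.17229015 17.33871605  8.66979196 80.81571229  0.30010668 93.83962821]
```

Nominally 1.35 rad now; push against the end stop in small increments.

Call:
apply_moves(targets=[0,0,0,0,0,-0.3,0,0,0,0,0,0,-0.3,0])

```text
time: 41.5
ee_pos: [0.6406, 0.0935, 0.0892]
tcp_rot: [179.5, -0.3, 92.6]
wrist_force: [13.4, 15.6, -0.4]
opening: 0.0101
```

Call:
apply_moves(targets=[0,0,0,0,0,-0.4,0,0,0,0,0,0,-0.4,0])

```text
time: 41.7
ee_pos: [0.6407, 0.0935, 0.0892]
tcp_rot: [179.5, -0.4, 90.3]
wrist_force: [15.1, 15.7, -1.2]
opening: 0.0103
```

```bash
python3 - <<'E'
from h import *
o=bot.get_obs();print(loc(o['ee_pos']),o['torque'],o['wrist_force'],o['opening'],o['tcp_rot'],o['q'])
E
```

```text
[0.00062119 0.07165723] [ 3.14787363 -2.88563637  1.5996546 ] [15.06863481 15.65245227 -1.24956404] 0.010317456271507153 [179.51849271  -0.35172839  90.30685817] [ 8.18048845 17.33836384  8.67205294 80.80853224  0.2824389  97.87640263]
```

Call:
apply_moves(targets=[0,0,0,0,0,-0.2,0,0,0,0,0,0,-0.2,0])

```text
time: 41.9
ee_pos: [0.6407, 0.0935, 0.0893]
tcp_rot: [179.5, -0.4, 89.2]
wrist_force: [14.9, 14.8, -0.6]
opening: 0.0099
```

```bash
python3 - <<'E'
from h import *
o=bot.get_obs();print(loc(o['ee_pos']),o['torque'],o['wrist_force'],o['opening'],o['tcp_rot'])
E
```

```text
[0.00063116 0.07165928] [ 3.11121825 -2.90258722  1.93589047] [14.9068413  14.7889082  -0.56289952] 0.009863196880088371 [179.52206804  -0.35633092  89.170541  ]
```

Call:
apply_moves(targets=[0,0,0,0,0,0,0.3,0,0,0,0,0,0,0.6,0,0,0,0,0,0,1,0,0,0,0,0,0,1,0,0,0,0,0,0,1])

```text
time: 42.4
ee_pos: [0.637, 0.0896, 0.0872]
tcp_rot: [-180.0, 0.0, 88.9]
wrist_force: [0.1, 1.3, 0.4]
opening: 0.081
```

Call:
apply_moves(targets=[0,0,1,0,0,0,1,0,0,2.5,0,0,0,1,0,0,4,0,0,0,1,0,0,4.5,0,0,0,1,0,0,4.5,0,0,0,1])

```text
time: 42.9
ee_pos: [0.6381, 0.0898, 0.2256]
tcp_rot: [179.7, -0.0, 88.9]
wrist_force: [0.0, 0.0, -0.7]
opening: 0.0854
```

Call:
apply_moves(targets=[-6,3.5,0,0,0,0,1,-6,3.5,0,0,0,0,1,-6,3.5,0,0,0,0,1,-6,3.5,0,0,0,0,1,-6,3.5,0,0,0,0,1])

```text
time: 43.4
ee_pos: [0.4533, 0.1962, 0.2215]
tcp_rot: [-179.9, -0.0, 89.1]
wrist_force: [1.3, 1.3, -0.1]
opening: 0.0853
```

Call:
apply_moves(targets=[-2,4,0,0,0,0,1,-2,4,0,0,0,0,1,-2,4,0,0,0,0,1,-2,4,0,0,0,0,1])

```text
time: 43.8
ee_pos: [0.3954, 0.3174, 0.2206]
tcp_rot: [-179.9, 0.0, 89.1]
wrist_force: [-0.6, 0.1, 0.1]
opening: 0.0853
```

```bash
python3 - <<'E'
from h import *
c=snap('scene','s22.png');d=snap('top','t22.png')
im=cv2.imread('pics/s22.png')[170:310,220:360];cv2.imwrite('pics/s22a.png',cv2.resize(im,None,fx=4.2,fy=4.2,interpolation=cv2.INTER_CUBIC))
im=cv2.imread('pics/t22.png')[125:205,255:395];cv2.imwrite('pics/t22a.png',cv2.resize(np.clip(im*1.5,0,255).astype(np.uint8),None,fx=5.5,fy=5.5,interpolation=cv2.INTER_CUBIC))
E
```

```text
(no output)
```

View pics/s22a.png

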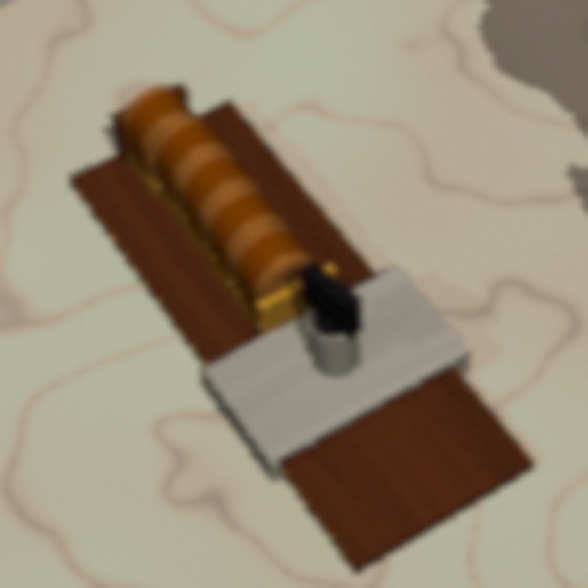

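View pics/t22a.png

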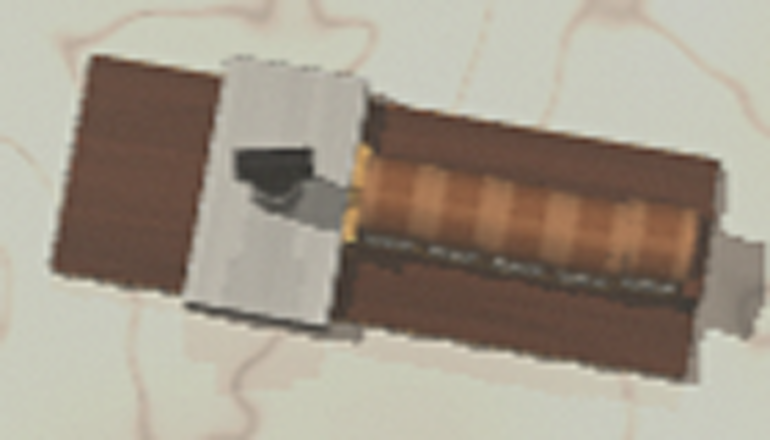

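```bash
python3 - <<'E'
from h import *
cs={n:snap(n) for n in('scene','top')}
P=BLK.copy();P[:,1]=np.where(P[:,1]<0,-.1835,.0165)
def W(P): 
    return np.array([[*rk(p[0],p[1]),p[2]+.012] for p in P])
pl=np.array([[x,y,0] for x,y in((-.07,-.2),(.07,-.2),(.07,.2),(-.07,.2))])
for n,b,s in(('scene',(225,175,360,310),4.4),('top',(255,125,395,205),5.5)):
    im=cs[n]['img'][b[1]:b[3],b[0]:b[2]];im=np.clip(cv2.resize(im,None,fx=s,fy=s,interpolation=cv2.INTER_CUBIC)*1.3,0,255).astype(np.uint8)
    h=cv2.convexHull(((proj(cs[n],W(P))+.5-b[:2])*s).astype(np.float32)).astype(int);cv2.polylines(im,[h],True,(0,255,0),1)
    h=((proj(cs[n],W(pl))+.5-b[:2])*s).astype(int).reshape(-1,1,2);cv2.polylines(im,[h],True,(0,255,255),1)
    cv2.imwrite('pics/f_%s.png'%n,im[:,:,::-1])
o=bot.get_obs();print(o['time'])
for q in('wrench','mirror','tray'): print(q,[np.round(d['box']) for d in recognise(q,'top')[:1]])
E
```

```text
44.0
wrench [array([439., 155., 452., 193.])]
mirror [array([216., 161., 236., 177.])]
tray []
```

View pics/f_scene.png

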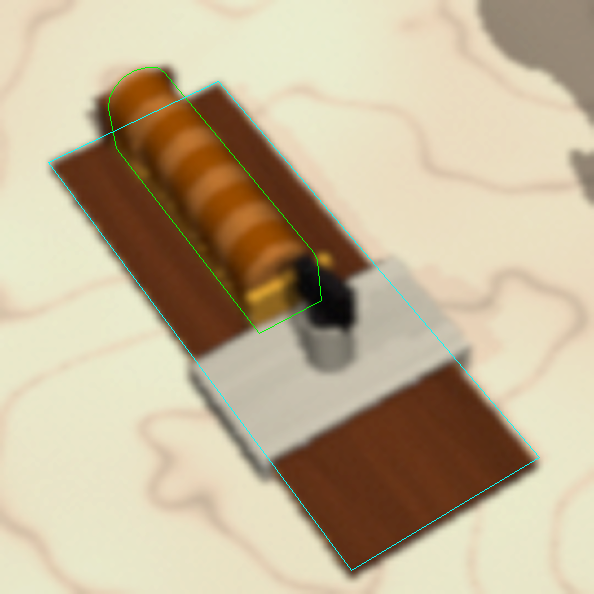

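View pics/f_top.png

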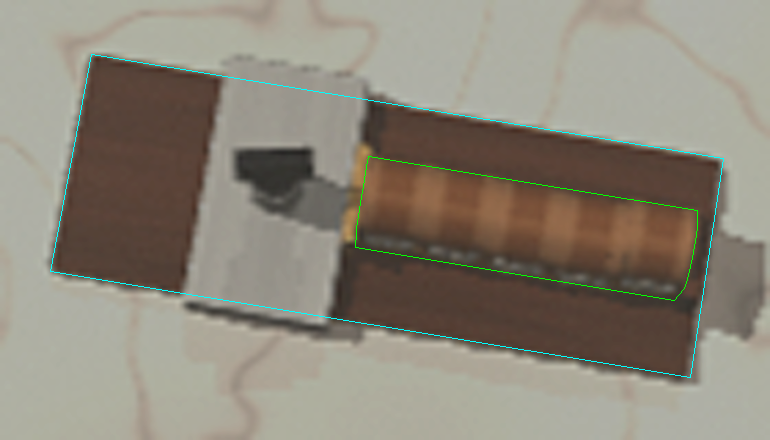

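```bash
python3 - <<'E'
from h import *
print(bot.job_done())
E
```

```text
the job is handed in; nothing more can be done
None
```

I loosened the knob and slid the stop back. All five amber blocks are now standing in one row from the end plate, and I handed the job in at about 44 s. I then pushed the stop up until the push force rose to about 21 N and turned the knob until it met its end stop.

**What the last checks showed**
- **Row:** the final pictures show five upright blocks with no visible gaps between end plate, blocks and stop. The steel buckles show on the front side in the top view.
- **Knob:** the twisting force rose sharply at the end of the turn. The bar's angle in the picture fits about 1.35 rad, which is fully tight. It seems to have started slightly short of that, near 1.2 rad.
- **Bystanders:** I did not touch the wrench, mirror, tray or the blue and purple look-alikes. The recogniser found the wrench and mirror in the top view within a few pixels of where they started. It did not report the tray, which I put down to the arm being over it.

**Disagreements**
- **Centring:** the scene camera suggests the row may sit about 2 mm behind the rack's middle, while the top camera shows it centred.
- **Stop position:** the stop met the blocks about 3 mm nearer the end plate than my rack measurement predicted. I took this as camera error.

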